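Hang a sealed sample tin on the weighing stand by its swing bail

ROBOT

A 6-joint arm with a two-finger parallel gripper is mounted at the origin on a cart in front of the work surface, level with it; the furniture and walls round the work are solid. World frame = base frame: x ahead of the robot, y to its left, z up, the work surface at z = 0. Lengths are in mm, angles in rad, forces in N, time in s.
With the tool pointing down it reaches from about 350 to 975 mm from the base axis. Payload 7.1 kg.
Tool frame: the origin (TCP) lies at the centre of the arm's flange, where the gripper is bolted on; the fingertips stand 182 mm ahead of it and the grasp point (between the pads) lies 163 mm ahead of it; z points along the fingers, y is the direction in which the jaws open and shut (so a half turn about z gives the same grasp; the last joint's range is limited). The gripper opens to 88 mm and grips with 3 to 60 N. Pads are 20 mm wide; open, the fingers measure 115 mm over their backs; the gripper's body (75 mm by 178 mm) begins 61 mm behind the grasp point.
Start: joints at [-1.296, 0.423, 1.63, -0, 1.089, -0.019], TCP at [181.013, -598.198, 404.675] pointing down, gripper open.
Joint ranges: [-3, 3], [-0.9, 2.11], [0.09, 2.58], [-1.31, 4.45], [0.11, 2.69], [-2.54, 2.54]. Speed limits (rad/s): [2.39, 2.39, 3.01, 3.14, 3.14, 3.14].

INTERFACE

Orientations are given as a unit quaternion [w, x, y, z].
In Python, from bench import ctrl, eyes, order gives the robot as it stands.
- The arm moves only by the tool arm_command, never from a script. Its argument "rows" is a list of rows, each a list of 5 numbers: the shift along the tool's x, y, z in m, then the turn about the tool's z in degrees, then the closure, from 0 (fully open) to 1 (shut). In form: [[x, y, z, turn, hand], ...]. A call has exactly 8 rows; each row is the pose to reach, as a shift and turn from the pose measured when the call began, along the tool's axes at that moment; what a row does not reach only later rows make up. A row lasts 1/12 s, in which the tool goes at most 41.7 mm and 7.16 degrees, less where a joint would pass 70% of its speed; a pose out of reach is approached as far as the arm can. A call with a gripper value outside its range is refused whole. The fingers move at their own pace and stop on an object; "force" is the grip in N (left out, the last holds). Time passes only in rows, so rows that repeat a pose let the fingers close, or fill a call up. It gives the time, the measured TCP pose, the force and the opening at its end, in the units of the state.
- ctrl.sense(): the state, without advancing time (a new reading comes with each control period).
- eyes.read_camera(name): name is "side" or "top" or "wrist"; returns a dict with "frame" (480x640x3 uint8, red, green, blue), "vfov" (degrees; the focal length in pixels is half the picture's height over the tangent of half this angle, whatever the lens; pixels are square), "cx", "cy" (the principal point, pixels), "dist_coeffs" ([k1, k2, p1, p2, k3] as OpenCV has them; the pictures are not rectified), "world_to_cam" (4x4, takes a point from world to camera coordinates). Camera axes: x right, y down, z forward; pixel columns grow to the right and rows downward; lengths in mm; the calibration is good to about 2 mm. A picture is of the moment at which its call begins. There is no depth.
- order.sign_off(): hands the job in, once; it reports no verdict.
Trained networks look in a picture, given as the dict that the camera call returned (one of the last four; its "shot" number tells which), for a name from the list of things; names that differ only in an ending like _2 or _b are one class to them, and where a whole thing is asked for, a point or a joint stands for the part that bears it (a point fixed in the world has none). Each returns a list of dicts, best first, with "score" (0 to 1); they miss things now and then, are a little off and sometimes report something else, mostly with a low value. They report only what shows in the picture. A call takes as long as a camera call.
- eyes.look_for(picture, thing): "xyz" ([x, y, z] in mm, in the coordinates of the camera as it stood for that picture, good to about 4 mm: the middle of the surface that is visible of it).
- eyes.tip_of(picture, thing): "xyz" ([x, y, z] in mm, in the coordinates of the camera as it stood for that picture, good to about 4 mm: a listed point, or the origin of a listed thing).
The state is a dict: "t": time; "q": joint angles; "qvel": joint speeds; "joint_torque": joint torques, N m; "ee_pos": TCP position; "orientation": TCP orientation; "force": force on the tool from outside, world axes, zero at the start; "ft_torque": the same for the moment, N m; "grip_width": finger opening in mm.
Only numpy, scipy, OpenCV 4.12 (cv2) and the standard library are available. Lean on these libraries where they do the work, as an engineer would, in place of code of your own. Each camera call takes 0.05 s, during which the arm holds its last target.

TASK

Hang the small metal sample tin on the weighing stand so that it can be weighed: swing its flat-lying wire bail upright while the tin stands on the bench, lift the tin by the bail, and press the bail down past the sprung latch of the stand's hook until the latch snaps shut over the wire and the tin hangs still and free in the bottom of the hook. Keep the tin upright, never drop it into the hook, go gently (the load cell is ruined if the hook is ever pressed down with more than 12 N), and leave the other things where they are.

Things in the scene. Friction and masses are not known exactly. Their poses are not given: they have to be found in the camera images.
- tin: Closed round metal sample tin, plain paper band, lever lid: 91 mm across, 92 mm high, 0.22 to 0.34 kg all told (contents differ). Origin: centre of its underside, z up. A wire bail (handle) turns on two ears at its sides; the hinge line is parallel to the tin's y axis, 82 mm above its underside. At the start the bail lies level toward the tin's own -x, held by stops on the ears.
- bail (a joint): Angle of the bail on the tin (rad): 0 lying level toward the tin's -x, 1.57 upright above the tin; grows as it is raised; turns nearly freely (it falls back if let go).
- bail_kink (a point): Centre of the wire at the middle of the bail, 108.5 mm from the hinge line; moves with the bail, y axis along the cross bar. This point has to hang in the hook. The bar has a small outward kink here: 3.5 mm high, flat over 11 mm, 25 mm wide at its foot.
- bail_grip (a point): Centre of the wire on the straight part of the bail's cross bar, 27 mm from its middle toward the tin's -y (the same on the +y side): the place for the fingers. Wire 5 mm thick, round; cross bar 105 mm from the hinge line, straight from 12.5 to 36 mm either side of the middle, 57 mm clear of the tin's wall when lying; legs 105 mm apart.
- stand: Weighing stand: grey base plate 255 x 130 x 13 mm, a column, and clamped on it a crosshead with a grey load-cell housing; from this an arm reaches forward to a steel hook. Origin on the bench straight below the hook's seat (centre of a hung 5 mm wire); x from the seat back to the column, 165 mm away, z up. The housing's front is 95 mm behind the seat, its top 54 mm above it.
- stand_seat (a point): Point on top of the base plate straight below the hook's seat. The crosshead's height differs every time and is not measured: the seat (centre of a hung wire) is 216 to 248 mm above the bench; find it by sight or touch. The hook gives downward 1 mm per 4 N; its underside is 12 mm below the seat. Its arm runs back with its top 26 mm above the seat (34 mm at the latch hinge).
- stand_nose (a point): Point on top of the base plate straight below the inner face of the hook's nose, at x = -12 mm in the stand's frame. The hook is an 8 mm round bar in the stand's xz plane (y = 0), open upward, with a V-shaped seat. The nose rises 38 mm above the seat, so a wire 290 to 300 mm above the bench clears it, come from the front so that the bail's legs pass either side and the tin below the hook.
- latch (a joint): Angle of the sprung latch that closes the hook's mouth (rad): 0 shut, growing as it is pushed down. Hinged at stand x = +14.5 mm, 29.5 mm above the seat, sloping 22 degrees down to the nose. A wire lowered at x = -7 mm meets it about 25 mm above the seat; pressed on by 10 to 17 mm (6 to 9 N in all; the tin's weight is too little) it passes at about 0.35 rad and the latch snaps shut above it.
- hook (a joint): The load cell: how far the hook is pressed down on its spring (m): 0 unloaded, 0.25 mm per newton of downward load, growing downward. The hung tin alone gives 0.5 to 0.9 mm; 3 mm is the 12 N overload limit. Says nothing of the height at which the crosshead is clamped.
- jar: Bystander: open brown glass jar, 49 mm wide, 85 mm high; origin at the centre of its underside.
- beaker: Bystander: small glass beaker, 54 mm wide, 60 mm high; origin at the centre of its underside.
- stopper: Bystander: dark rubber stopper, 35 mm wide, 34 mm high; origin at the centre of its underside.
- ring_cork: Bystander: flat round cork disc, 64 mm wide, 10 mm high; origin at the centre of its underside.
- tape_roll: Bystander: roll of tape lying flat, 60 mm wide, 18 mm high; origin at the centre of its underside.

How it is judged:
By the outcome, as a careful person would: the job done as asked, in the order asked, and still so for the second after the job is handed in, with the robot touching nothing.
It also fails if it takes over 67 s, if anything falls off the work surface, if the arm or the gripper's body presses on something with over 40 N, if the wrist force passes 120 N, or if a joint passes its speed limit or range.

## Working session

There is one attempt and no reset: what is moved stays moved. The work goes in short steps, Python scripts to look and compute and a tool call to move; the robot and the scene stay as the last step left them, time stands still between calls to the robot, and variables do not carry over. Pictures are saved under pics/ and viewed, and the job is handed in when it is done.

Besides the shell and the picture viewer there is one more tool, called as name([rows], argument=value, ...), one row to a line, values as JSON. arm_command: Moves the arm, as the interface text tells. Its arguments: {"type":"object","properties":{"rows":{"type":"array","items":{"type":"array","items":{"type":"number"}}},"force":{"type":"number"}},"required":["rows"]}

```bash
ls; mkdir -p pics; cat > h.py <<'E'
import numpy as np, cv2
from bench import ctrl, eyes, order
def shot(cam,name=None):
    p=eyes.read_camera(cam)
    if name: cv2.imwrite(f'pics/{name}.png',p['frame'][:,:,::-1])
    return p
def K(p):
    f=240/np.tan(np.radians(p['vfov']/2)); return np.array([[f,0,p['cx']],[0,f,p['cy']],[0,0,1.]])
def w(p,xyz):
    T=np.linalg.inv(np.array(p['world_to_cam'])); return (T@np.r_[xyz,1])[:3]
def proj(p,X):
    T=np.array(p['world_to_cam']); X=np.atleast_2d(X).astype(float)
    r,_=cv2.Rodrigues(T[:3,:3]); return cv2.projectPoints(X,r,T[:3,3],K(p),np.array(p['dist_coeffs'],float))[0][:,0]
def ray(p,uv):
    n=cv2.undistortPoints(np.array([[uv]],float),K(p),np.array(p['dist_coeffs'],float))[0,0]
    T=np.linalg.inv(np.array(p['world_to_cam'])); return T[:3,3],T[:3,:3]@np.r_[n,1]
def hit(p,uv,axis,val):
    o,d=ray(p,uv); return o+d*(val-o[axis])/d[axis]
def tri(pu):
    A=np.zeros((3,3));b=np.zeros(3)
    for p,uv in pu:
        o,d=ray(p,uv); d=d/np.linalg.norm(d); M=np.eye(3)-np.outer(d,d);A+=M;b+=M@o
    x=np.linalg.solve(A,b); return x
E
python3 - <<'E'
from h import *
np.set_printoptions(precision=1,suppress=True)
for c in ['top','side','wrist']:
    p=shot(c,c+'0'); print(c,p['vfov'],w(p,[0,0,0]))
    for t in ['tin','bail_kink','bail_grip','stand','stand_seat','stand_nose','jar','beaker','stopper','ring_cork','tape_roll']:
        for fn in (eyes.tip_of,):
            print(t,[(round(d['score'],2),w(p,d['xyz'])) for d in fn(p,t)][:3])
    for t in ['latch','hook','tin','stand']:
        print('L',t,[(round(d['score'],2),w(p,d['xyz'])) for d in eyes.look_for(p,t)][:3])
print(ctrl.sense())
E
```

```text
pics
top 46.772399036508936 [ 455.6  -82.4 1219.4]
tin [(0.96, array([ 543.2, -305.4,    1.3]))]
bail_kink [(0.74, array([ 436.6, -336.2,   83.4]))]
bail_grip [(0.88, array([ 452.7, -366.2,   79.2]))]
stand [(0.56, array([570. ,  69.4,   4.6])), (0.38, array([561.9,  70.1,   8.5]))]
stand_seat [(0.96, array([571.3,  74. ,  11. ]))]
stand_nose [(0.58, array([563.6,  70.9,   8.5]))]
jar [(0.68, array([561.4, 261.2,  -0.9]))]
beaker [(0.69, array([428.6, 118.7,  -3.9]))]
stopper [(0.68, array([ 691.1, -153.7,    5.1])), (0.61, array([573.1,  76.8,  11.9]))]
ring_cork [(0.95, array([408.9, -59. ,  -0.1]))]
tape_roll [(0.86, array([ 703.5, -243.6,   -2.8]))]
L latch []
L hook [(0.97, array([603.4,  70. , 268.5]))]
L tin [(0.58, array([ 532.7, -304.5,   88.7]))]
L stand [(0.89, array([661. ,  59.4,  17.4]))]
side 42.58623684387215 [  46. 1049.  633.]
tin [(0.58, array([ 540.8, -303.3,   -2.3])), (0.18, array([572.3,  74.7,  12.2]))]
bail_kink [(0.7, array([ 434.5, -340.6,   83. ]))]
bail_grip [(0.43, array([ 448.2, -364. ,   82.2]))]
stand [(0.59, array([567.7,  72.7,  -2.6]))]
stand_seat 
[... 553 characters left out ...]
stand [(0.71, array([670.3,  71.8,  12.7])), (0.4, array([552.5, 273.4,  48.7])), (0.36, array([578.7,  73.5, 273.6]))]
wrist 69.14318309051217 [ 253.5 -576.1  384.9]
tin []
bail_kink []
bail_grip []
stand []
stand_seat []
stand_nose []
jar []
beaker []
stopper []
ring_cork []
tape_roll []
L latch []
L hook []
L tin []
L stand []
{'t': 2.4, 'q': array([-1.3,  0.4,  1.6, -0. ,  1.1, -0. ]), 'qvel': array([ 0., -0.,  0., -0.,  0., -0.]), 'joint_torque': array([ -0. , -54.5, -27.4,   0.1,   0. ,  -0. ]), 'ee_pos': array([ 181. , -598.2,  404.6]), 'orientation': array([-0. ,  1. ,  0.1, -0. ]), 'force': array([1.2, 0.1, 0.7]), 'ft_torque': array([-0., -0., -0.]), 'grip_width': 88.03744116732511}
```

View pics.

View pics/top0.png

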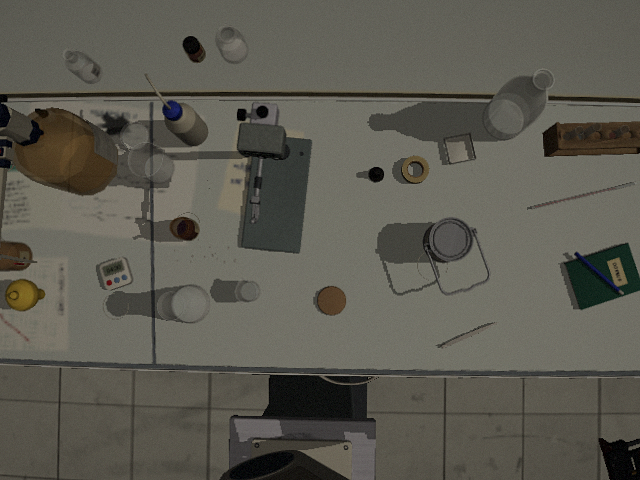

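View pics/side0.png

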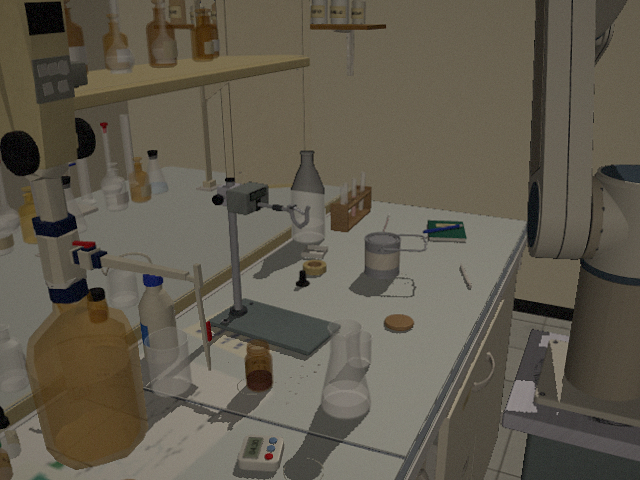

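```bash
python3 - <<'E'
import cv2
a=cv2.imread('pics/top0.png');b=cv2.imread('pics/side0.png')
def crop(i,x0,y0,x1,y1,s,n): cv2.imwrite(f'pics/{n}.png',cv2.convertScaleAbs(cv2.resize(i[y0:y1,x0:x1],None,fx=s,fy=s,interpolation=cv2.INTER_CUBIC),alpha=1.5))
crop(a,375,200,505,310,6,'top_tin');crop(a,225,90,325,265,3.4,'top_st');crop(b,215,170,325,240,7,'side_hk');crop(b,340,220,440,300,7.5,'side_tin')
E
```

```text
(no output)
```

View pics/top_tin.png

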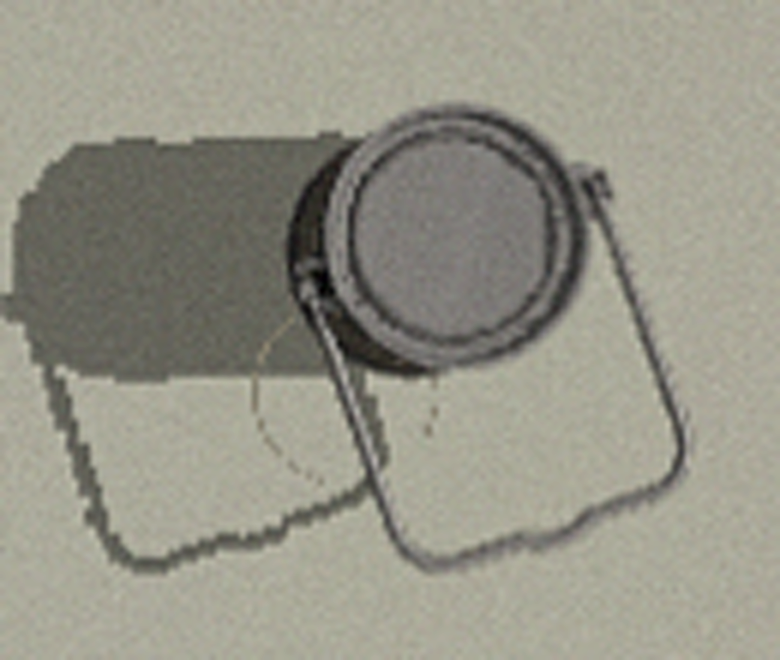

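View pics/top_st.png

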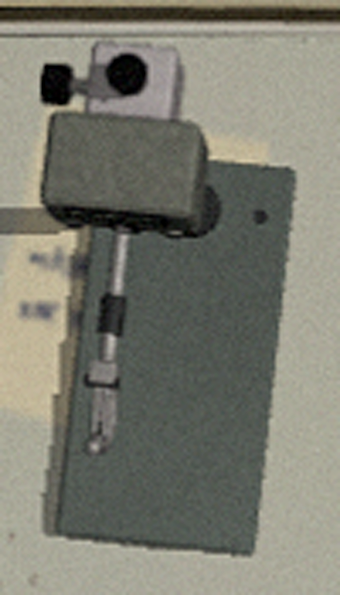

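View pics/side_hk.png

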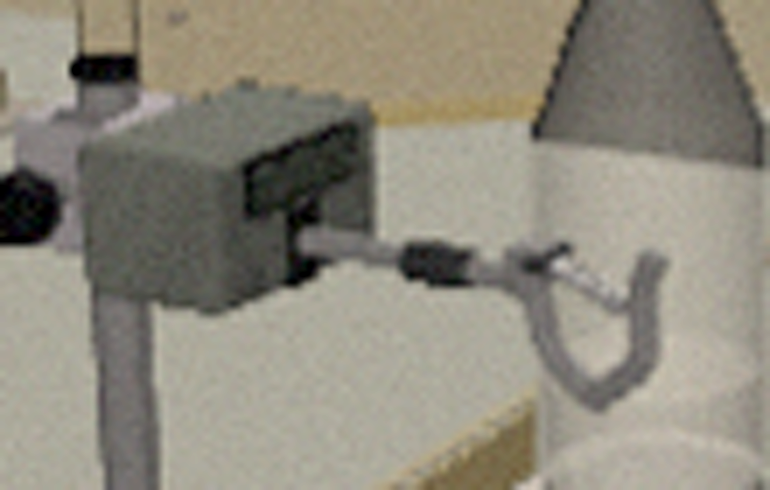

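View pics/side_tin.png

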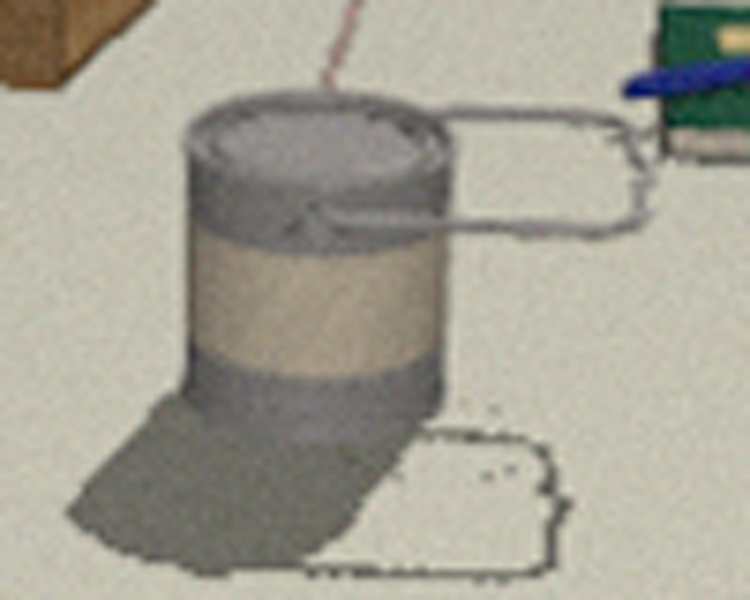

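```bash
cat > m.py <<'E'
from h import *
from scipy.optimize import least_squares
np.set_printoptions(precision=1,suppress=True)
T=eyes.read_camera('top');S=eyes.read_camera('side')
tp=lambda x,y:(x/6+375-.42,y/6+200-.42); ts=lambda x,y:(x/3.4+225-.35,y/3.4+90-.35)
sh=lambda x,y:(x/7+215-.43,y/7+170-.43); st=lambda x,y:(x/7.5+340-.43,y/7.5+220-.43)
L=[(T,tp(310,287),(0,52.5,82)),(T,tp(597,187),(0,-52.5,82)),(T,tp(430,564),(-105,36,82)),(T,tp(660,488),(-105,-36,82)),(T,tp(545,536),(-108.5,0,82)),
(S,st(648,180),(-108.5,0,82)),(S,st(320,210),(0,52.5,82))]
def W(v,q): c,s=np.cos(v[2]),np.sin(v[2]); q=np.array(q,float); return np.array([v[0]+c*q[0]-s*q[1],v[1]+s*q[0]+c*q[1],q[2]])
def f(v): return np.concatenate([proj(p,W(v,q))[0]-uv for p,uv,q in L])
r=least_squares(f,[543,-305,.3],loss='soft_l1');print('tin',r.x,np.degrees(r.x[2]),f(r.x))
for q in [(-108.5,0,82),(-105,-27,82),(-105,27,82)]: print(W(r.x,q))
a=hit(T,ts(252,553),2,13);b=hit(T,ts(294,168),2,13);c=hit(T,ts(60,535),2,13)
print('plate',a,b,c,np.linalg.norm(a-b),np.linalg.norm(a-c),np.degrees(np.arctan2(*(b-a)[[1,0]])),np.degrees(np.arctan2(*(a-c)[[1,0]]))+90)
print('nose tip',tri([(T,ts(97,445)),(S,sh(655,255))]))
print('arm front/back', h1:=hit(T,ts(97,445),2,260),h2:=hit(T,ts(122,235),2,260),np.degrees(np.arctan2(*(h2-h1)[[1,0]])))
o,d=ray(S,sh(600,408))
# underside on hook plane
for n,uv in [('under',sh(600,408)),('tip',sh(655,255)),('seatwire?',sh(597,365)),('hinge',sh(540,255))]:
    o,d=ray(S,uv); psi=np.radians(-6.5); nrm=np.array([-np.sin(psi),np.cos(psi),0]); P0=np.array([571,73.5,0]); t=nrm@(P0-o)/(nrm@d); print(n,o+t*d)
E
python3 m.py
```

```text
tin [ 541.4 -303.6    0.3] 18.932423817049962 [-0.6 -0.4 -0.2  0.4  3.5 -0.3 -1.6  1.4  1.6  0.5 -0.5 -1.5 -1.3  0.7]
[ 438.8 -338.8   82. ]
[ 450.9 -363.2   82. ]
[ 433.4 -312.1   82. ]
plate [512.8  11.6  13. ] [764.5 -10.4  13. ] [522.5 135.8  13. ] 252.67503075897858 124.51367867652908 -5.005792433043436 -4.432076676241351
nose tip [553.   69.9 280.2]
arm front/back [555.3  73.3 260. ] [665.   63.5 260. ] -5.126933110694156
under [568.5  73.8 235.6]
tip [549.6  75.9 282.4]
seatwire? [569.1  73.7 247.8]
hinge [586.9  71.7 276.2]
```

```bash
cat > g.py <<'E'
from h import *
from scipy.spatial.transform import Rotation as R
np.set_printoptions(precision=4,suppress=True)
def st():
    s=ctrl.sense(); q=s['orientation']; Rm=R.from_quat([q[1],q[2],q[3],q[0]]).as_matrix(); return s,Rm
def go(g,yaw):
    """grasp point world target mm, yaw of tool y axis (deg, mod 180)"""
    s,Rm=st(); d=Rm.T@(np.array(g)-(np.array(s['ee_pos'])+163*Rm[:,2]))
    cur=np.degrees(np.arctan2(Rm[1,1],Rm[0,1])); dt=(yaw-cur+90)%180-90
    # tool z down: world yaw + => tool turn -
    print('t',round(s['t'],2),'shift m',d/1000,'turn',-dt if Rm[2,2]<0 else dt,'curyaw',cur,'q6',s['q'][5],'F',s['force'],'w',s['grip_width'],'grasp',s['ee_pos']+163*Rm[:,2],'tilt',Rm[:,2])
E
python3 -c "
from g import *
go([450.9,-363.2,160],18.9)"
```

```text
t 2.5 shift m [ 0.3264 -0.1468  0.0817] turn 87.93333630691501 curyaw -73.16666369308498 q6 -0.0189822304341917 F [-0.2731  0.1755  0.8342] w 87.75970771466562 grasp [ 181.0237 -598.179   241.6702] tilt [-0.  0. -1.]
```

arm_command([
  [0.03,-0.013,0,-7,0],
  [0.07,-0.03,0,-14,0],
  [0.11,-0.05,0,-21,0],
  [0.15,-0.068,0,-28,0],
  [0.19,-0.086,0,-35,0],
  [0.23,-0.104,0,-42,0],
  [0.265,-0.12,0.01,-49,0],
  [0.29,-0.13,0.02,-56,0],
], force=20)

```text
t: 3.17
ee_pos: [422.7, -388.1, 385.8]
orientation: [0.001, 0.803, 0.596, 0.0]
force: [-0.2, -0.6, 0.2]
grip_width: 87.9
```

```bash
python3 -c "
from g import *
go([450.9,-363.2,160],18.9)"
```

```text
t 3.17 shift m [0.0323 0.0192 0.0628] turn -35.695796393473984 curyaw -16.79579639347399 q6 -0.47056028345992373 F [-0.2002 -0.6424  0.1868] w 87.93830722252339 grasp [ 423.0644 -388.4314  222.7835] tilt [ 0.0022 -0.0018 -1.    ]
```

arm_command([
  [0.008,0.005,0.01,-7,0],
  [0.016,0.01,0.02,-14,0],
  [0.024,0.015,0.03,-21,0],
  [0.03,0.018,0.04,-28,0],
  [0.032,0.019,0.05,-33,0],
  [0.032,0.019,0.06,-35.7,0],
  [0.032,0.019,0.063,-35.7,0],
  [0.032,0.019,0.063,-35.7,0],
])

```text
t: 3.83
ee_pos: [450.1, -362.9, 322.0]
orientation: [0.001, 0.582, 0.813, -0.0]
force: [0.3, 0.5, 0.5]
grip_width: 87.9
```

```bash
python3 -c "
from g import *
go([450.9,-363.2,84],18.9)
p=shot('wrist','w1')
print(proj(p,[[438.8,-338.8,82],[450.9,-363.2,82],[433.4,-312.1,82]]))
for t in ['bail_kink','bail_grip','tin']: print(t,[(round(d['score'],2),w(p,d['xyz'])) for d in eyes.tip_of(p,t)][:3])
"
```

```text
t 3.83 shift m [-0.0003  0.0005  0.075 ] turn -0.08585579157704615 curyaw 18.814144208422956 q6 -1.0275514881581593 F [0.3073 0.5464 0.5035] w 87.8656322503471 grasp [ 450.2207 -363.0308  158.9856] tilt [ 0.0008 -0.0007 -1.    ]
[[312.7464 220.0466]
 [318.2394 259.4435]
 [318.1889 178.0049]]
bail_kink [(0.96, array([ 438.9887, -339.4764,   86.5277]))]
bail_grip []
tin [(0.79, array([ 546.3757, -305.7679,    2.7899]))]
```

View pics/w1.png

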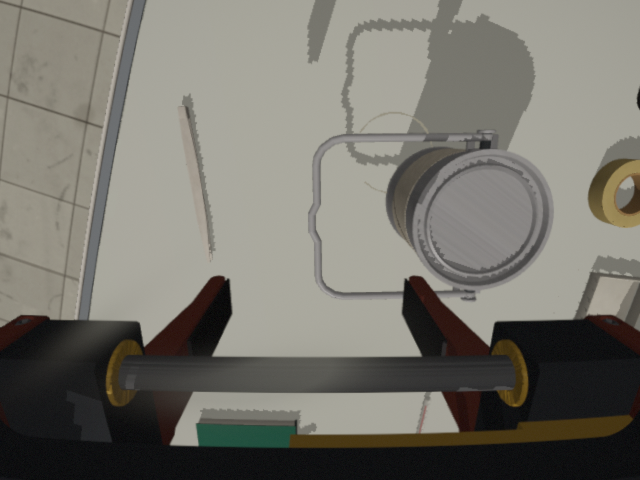

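arm_command([
  [0,0,0.015,0,0],
  [0,0,0.035,0,0],
  [0,0.0005,0.055,0,0],
  [0,0.0005,0.068,0,0],
  [0,0.0005,0.075,0,0.1],
  [0,0.0005,0.0755,0,0.3],
  [0,0.0005,0.0755,0,0.5],
  [0,0.0005,0.0755,0,0.6],
], force=8)

```text
t: 4.7
ee_pos: [451.4, -363.8, 248.9]
orientation: [0.003, 0.582, 0.813, -0.0]
force: [0.2, -0.8, 1.3]
grip_width: 64.4
```

```bash
python3 -c "
from g import *
go([450.9,-363.2,84],18.9)
p=shot('wrist','w2')
print(proj(p,[[438.8,-338.8,82],[450.9,-363.2,82],[433.4,-312.1,82]]))
"
```

```text
t 4.7 shift m [ 0.0015 -0.0008  0.0019] turn -0.07183526373007965 curyaw 18.82816473626992 q6 -1.027456919170821 F [ 0.1698 -0.7891  1.293 ] w 64.43807686560946 grasp [ 452.0929 -364.3203   85.8731] tilt [ 0.0041 -0.0034 -1.    ]
[[308.2287 252.7904]
 [316.3195 307.6124]
 [316.0816 192.085 ]]
```

View pics/w2.png

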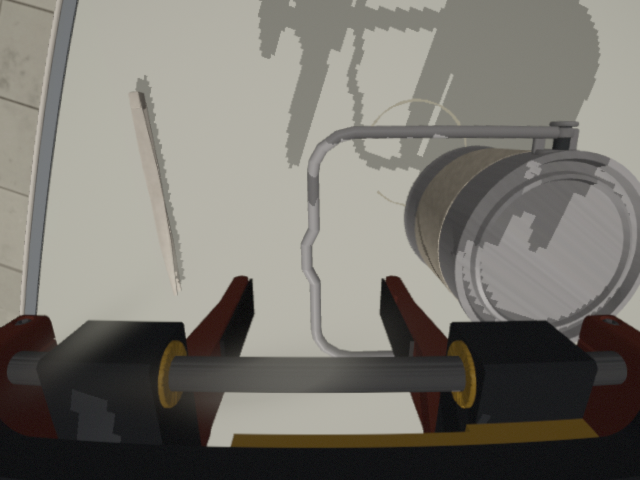

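arm_command([
  [0,0,0,0,0.8],
  [0,0,0,0,0.9],
  [0,0,0,0,1],
  [0,0,0,0,1],
  [0,0,0,0,1],
  [0,0,0,0,1],
  [0,0,0,0,1],
  [0,0,0,0,1],
], force=8)

```text
t: 5.42
ee_pos: [451.4, -363.7, 249.0]
orientation: [0.003, 0.582, 0.813, -0.0]
force: [0.6, 0.1, 0.5]
grip_width: 7.3
```

```bash
python3 -c "
from g import *
go([450.9,-363.2,84],18.9)
p=shot('wrist','w3')
"
```

```text
t 5.42 shift m [ 0.0015 -0.0008  0.0019] turn -0.0678707170368682 curyaw 18.832129282963137 q6 -1.0274996954579476 F [0.6462 0.0668 0.4746] w 7.315396848413105 grasp [ 452.1316 -364.3288   85.9586] tilt [ 0.0043 -0.0036 -1.    ]
```

View pics/w3.png

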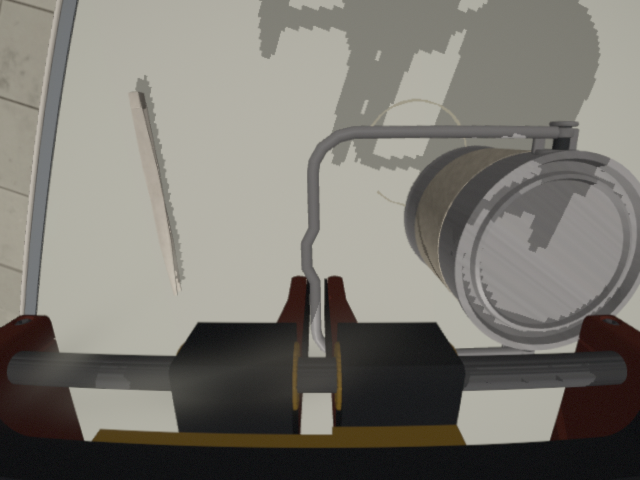

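arm_command([
  [0,0.0,0,0,1],
  [0,0.0005,-0.009,0,1],
  [0,0.0025,-0.02,0,1],
  [0,0.0047,-0.031,0,1],
  [0,0.0085,-0.0415,0,1],
  [0,0.0135,-0.0515,0,1],
  [0,0.0195,-0.061,0,1],
  [0,0.0265,-0.07,0,1],
], force=8)

```text
t: 6.13
ee_pos: [476.7, -354.8, 320.6]
orientation: [0.003, 0.582, 0.813, -0.0]
force: [-0.8, -1.0, 0.4]
grip_width: 4.6
```

```bash
python3 -c "
from g import *
go([550.2,-329.1,187+3.9],18.9)
p=shot('side','s4');cv2.imwrite('pics/s4.png',cv2.resize(p['frame'][190:330,300:480,::-1],None,fx=4,fy=4))
"
```

```text
t 6.13 shift m [ 0.0014  0.0774 -0.0331] turn -0.06562777091382088 curyaw 18.83437222908618 q6 -0.9881513125947098 F [-0.8379 -1.0124  0.3806] w 4.561267423485014 grasp [ 477.5278 -355.5392  157.5959] tilt [ 0.0048 -0.0043 -1.    ]
```

View pics/s4.png

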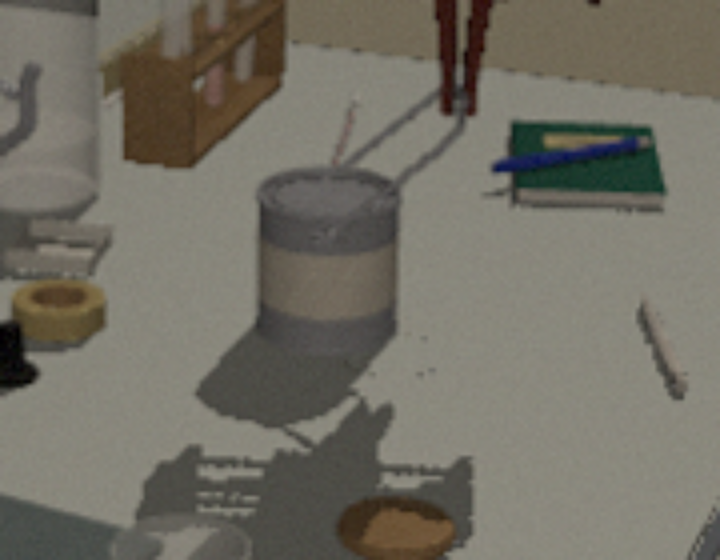

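arm_command([
  [0,0.008,-0.0077,0,1],
  [0,0.018,-0.0154,0,1],
  [0,0.029,-0.022,0,1],
  [0,0.041,-0.0271,0,1],
  [0,0.053,-0.0307,0,1],
  [0,0.064,-0.0325,0,1],
  [0,0.073,-0.0333,0,1],
  [0,0.077,-0.0333,0,1],
], force=8)

```text
t: 6.85
ee_pos: [552.5, -329.2, 356.0]
orientation: [0.005, 0.581, 0.814, 0.0]
force: [-1.0, 0.3, 4.7]
grip_width: 4.3
```

```bash
python3 -c "
from g import *
go([550.2,-329.1,187+3.9],18.9)
p=shot('side','s5');cv2.imwrite('pics/s5.png',cv2.resize(p['frame'][170:310,300:480,::-1],None,fx=4,fy=4))
"
```

```text
t 6.85 shift m [ 0.0022 -0.0032  0.0021] turn 0.012461022365087615 curyaw 18.912461022365083 q6 -0.8853027794641907 F [-0.9818  0.3412  4.7487] w 4.251918831328397 grasp [ 553.8747 -330.1373  193.0305] tilt [ 0.0084 -0.006  -0.9999]
```

View pics/s5.png

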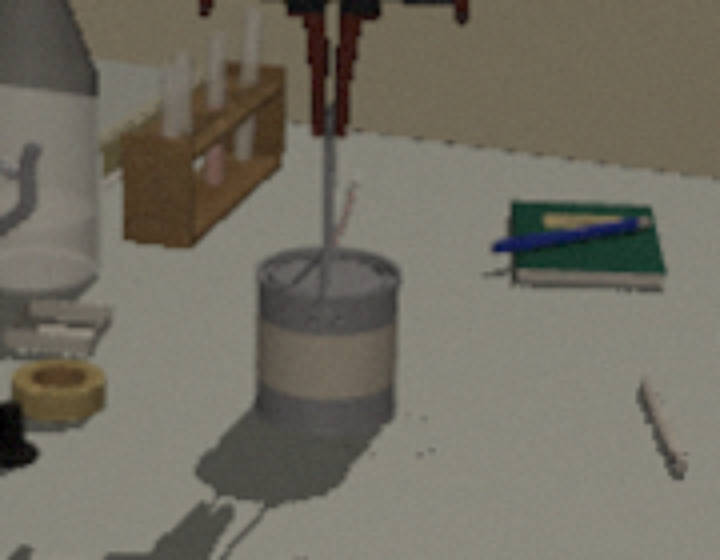

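arm_command([
  [0,0,0,0,1],
  [0,0,0,0,1],
  [0,0,0,0,1],
  [0,0,-0.002,0,1],
  [0,0,-0.006,0,1],
  [0,0,-0.011,0,1],
  [0,0,-0.017,0,1],
  [0,0,-0.021,0,1],
], force=40)

```text
t: 7.57
ee_pos: [552.3, -329.2, 377.7]
orientation: [0.005, 0.581, 0.814, 0.0]
force: [0.5, -0.8, -2.8]
grip_width: 3.6
```

arm_command([
  [0,0,-0.004,0,1],
  [0,0,-0.008,0,1],
  [0,0,-0.01,0,1],
  [0,0,-0.01,0,1],
  [0,0,-0.01,0,1],
  [0,0,-0.01,0,1],
  [0,0,-0.01,0,1],
  [0,0,-0.01,0,1],
])

```text
t: 8.23
ee_pos: [552.1, -329.1, 387.4]
orientation: [0.005, 0.581, 0.814, 0.0]
force: [0.5, -0.5, -3.1]
grip_width: 3.8
```

```bash
python3 -c "
from g import *
go([553,-330.1,300],-5)
p=shot('side','s6');cv2.imwrite('pics/s6.png',cv2.resize(p['frame'][170:310,300:480,::-1],None,fx=4,fy=4))
p=shot('wrist','w6')
"
```

```text
t 8.23 shift m [-0.0005 -0.     -0.0756] turn 23.905649515469975 curyaw 18.905649515469968 q6 -0.8854735886350741 F [ 0.4998 -0.4808 -3.0666] w 3.8180036583822026 grasp [ 553.5148 -330.0872  224.3998] tilt [ 0.0084 -0.006  -0.9999]
```

View pics/s6.png

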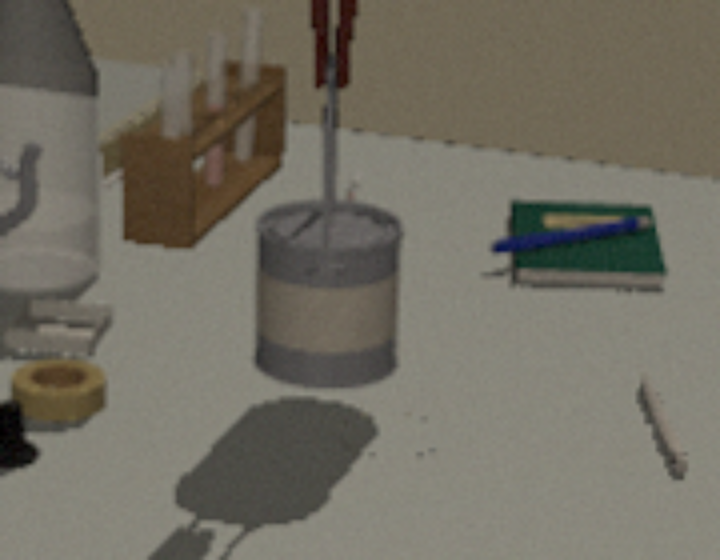

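View pics/w6.png

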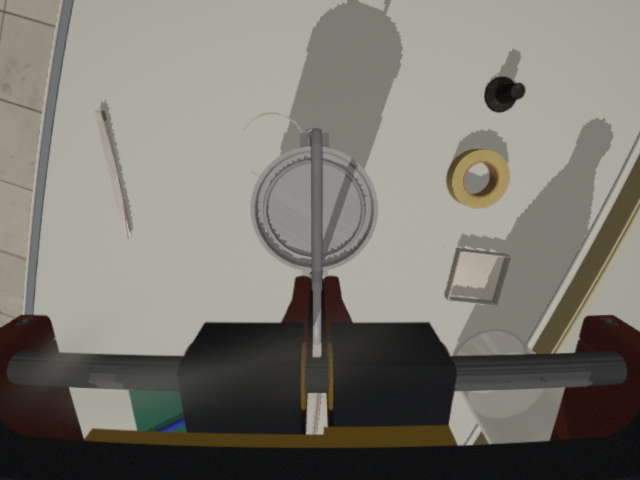

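arm_command([
  [0,0,-0.004,1,1],
  [0.001,0,-0.013,4,1],
  [0.004,0,-0.026,8,1],
  [0.01,-0.001,-0.04,12,1],
  [0.019,-0.003,-0.054,16,1],
  [0.031,-0.006,-0.066,20,1],
  [0.046,-0.01,-0.073,23,1],
  [0.063,-0.014,-0.075,24,1],
])

```text
t: 9.0
ee_pos: [517.9, -273.5, 463.8]
orientation: [0.007, 0.739, 0.673, 0.002]
force: [0.0, -0.1, -2.8]
grip_width: 3.5
```

```bash
python3 -c "
from g import *
go([492.3,51.1,300],-5)"
```

```text
t 9.0 shift m [ 0.3219 -0.0576 -0.002 ] turn -0.3275178539507806 curyaw -5.327517853950788 q6 -0.4124264535450693 F [ 0.0486 -0.1186 -2.8372] w 3.5249032861884153 grasp [ 519.7137 -274.7697  300.7731] tilt [ 0.0112 -0.0076 -0.9999]
```

arm_command([
  [0.018,-0.003,0,0,1],
  [0.038,-0.007,0,0,1],
  [0.06,-0.011,0,0,1],
  [0.083,-0.015,-0.001,0,1],
  [0.106,-0.019,-0.001,0,1],
  [0.129,-0.023,-0.001,0,1],
  [0.152,-0.027,-0.001,0,1],
  [0.174,-0.031,-0.001,0,1],
])

```text
t: 9.67
ee_pos: [502.9, -96.2, 463.7]
orientation: [0.007, 0.74, 0.673, 0.002]
force: [-0.2, -0.1, -2.4]
grip_width: 3.6
```

```bash
python3 -c "
from g import *
go([492.3,51.1,300],-5)"
```

```text
t 9.67 shift m [ 0.1468 -0.0263 -0.0006] turn -0.3804010859972067 curyaw -5.380401085997205 q6 -0.11475248727327754 F [-0.1593 -0.1224 -2.369 ] w 3.5965053686727217 grasp [504.7535 -97.4861 300.7026] tilt [ 0.0117 -0.0077 -0.9999]
```

arm_command([
  [0.02,-0.004,0,0,1],
  [0.041,-0.008,0,0,1],
  [0.061,-0.011,0,-0.2,1],
  [0.08,-0.015,0,-0.4,1],
  [0.098,-0.018,0,-0.4,1],
  [0.114,-0.021,0,-0.4,1],
  [0.128,-0.023,0,-0.4,1],
  [0.139,-0.025,0,-0.4,1],
])

```text
t: 10.33
ee_pos: [490.8, 45.6, 462.8]
orientation: [0.007, 0.737, 0.676, 0.002]
force: [-0.5, -0.2, -2.0]
grip_width: 3.9
```

arm_command([
  [0.004,-0.001,0,0,1],
  [0.007,-0.001,0,0,1],
  [0.008,-0.001,0,0,1],
  [0.008,-0.001,0,0,1],
  [0.008,-0.001,0,0,1],
  [0.008,-0.001,0,0,1],
  [0.008,-0.001,0,0,1],
  [0.008,-0.001,0,0,1],
])

```text
t: 11.0
ee_pos: [490.6, 53.3, 462.8]
orientation: [0.007, 0.737, 0.675, 0.002]
force: [0.1, -1.1, -2.1]
grip_width: 4.0
```

```bash
python3 -c "
from g import *
go([492.3,51.1,300],-5)
for c in ['wrist','side','top']:
  p=shot(c,c+'7')
  for t in ['bail_kink','stand_seat','stand_nose']: print(c,t,[(round(d['score'],2),w(p,d['xyz'])) for d in eyes.tip_of(p,t)][:2])
  for t in ['hook','latch']: print(c,t,[(round(d['score'],2),w(p,d['xyz'])) for d in eyes.look_for(p,t)][:2])
  if c=='side': cv2.imwrite('pics/s7.png',cv2.resize(p['frame'][150:300,210:360,::-1],None,fx=4,fy=4,interpolation=2))
  if c=='top': cv2.imwrite('pics/t7.png',cv2.resize(p['frame'][100:280,210:330,::-1],None,fx=3.3,fy=3.3,interpolation=2))
"
```

```text
t 11.0 shift m [-0.001  -0.0001 -0.0002] turn -0.020818768353478845 curyaw -5.020818768353481 q6 0.17809929536663244 F [ 0.1171 -1.0739 -2.1303] w 3.9639353425626442 grasp [492.516   52.0787 299.7692] tilt [ 0.012  -0.0075 -0.9999]
wrist bail_kink [(0.77, array([498.1054,  77.4744, 296.4087]))]
wrist stand_seat [(0.68, array([569.3815,  69.8216,  13.9907]))]
wrist stand_nose [(0.28, array([571.4459,  68.0659,  -1.7896]))]
wrist hook [(0.78, array([588.4467,  74.9151, 273.2664]))]
wrist latch [(0.93, array([576.6157,  73.3535, 269.2917]))]
side bail_kink [(0.6, array([494.6516,  77.9142, 294.9937])), (0.58, array([433.0247, 124.0425,   0.1658]))]
side stand_seat [(0.65, array([569.19  ,  73.7967,  10.0889]))]
side stand_nose [(0.78, array([560.067 ,  73.8853,  11.6712]))]
side hook [(0.74, array([587.6338,  71.1716, 266.4528]))]
side latch [(0.6, array([579.0124,  70.8096, 274.1183]))]
top bail_kink []
top stand_seat [(0.56, array([571.5371,  72.3044,  10.1993]))]
top stand_nose [(0.78, array([558.7395,  71.3284,   8.5628]))]
top hook [(0.76, array([627.655 ,  66.621 , 269.6702]))]
top latch [(0.27, array([409.6791, -61.0225,   6.331 ]))]
```

View pics/s7.png

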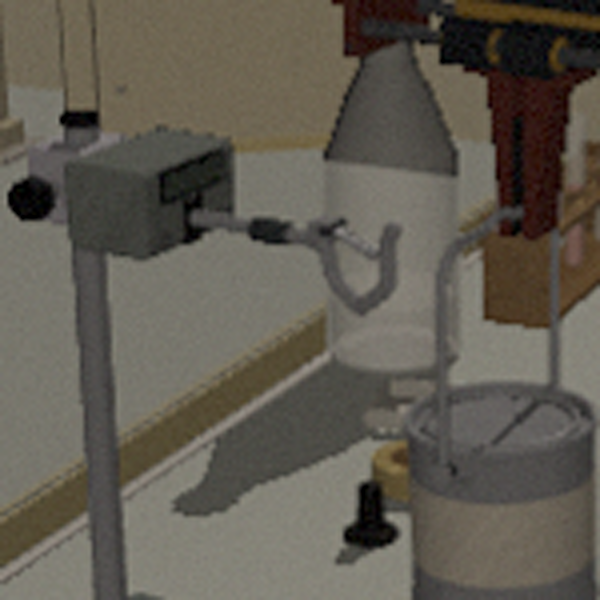

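View pics/wrist7.png

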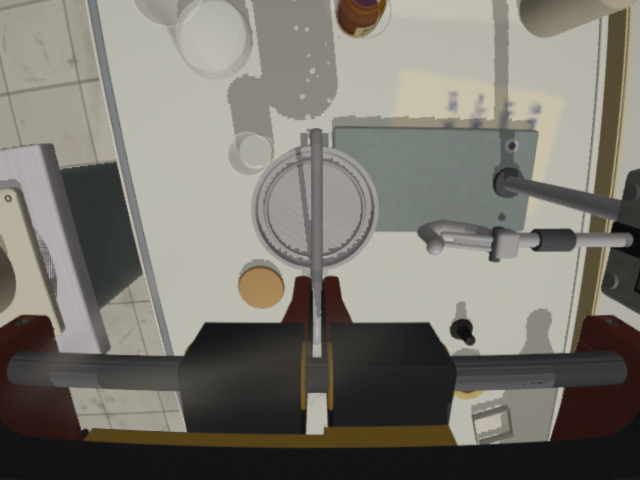

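View pics/t7.png

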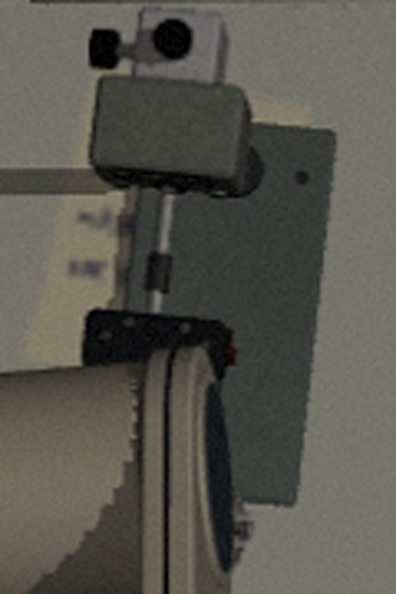

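```bash
python3 - <<'E'
from g import *
import cv2
np.set_printoptions(precision=1,suppress=True)
a=cv2.imread('pics/side7.png');cv2.imwrite('pics/s7z.png',cv2.convertScaleAbs(cv2.resize(a[180:280,270:370],None,fx=6,fy=6,interpolation=2),alpha=1.5))
b=cv2.imread('pics/wrist7.png');cv2.imwrite('pics/w7z.png',cv2.convertScaleAbs(cv2.resize(b[115:290,240:520],None,fx=2.8,fy=2.8,interpolation=2),alpha=1.3))
W=eyes.read_camera('wrist')
import pickle; pickle.dump({k:W[k] for k in W if k!='frame'},open('W7.pkl','wb'))
print('lid centre',hit(W,(315,207),2,201))
E
```

```text
lid centre [494.7  82.6 201. ]
```

View pics/s7z.png

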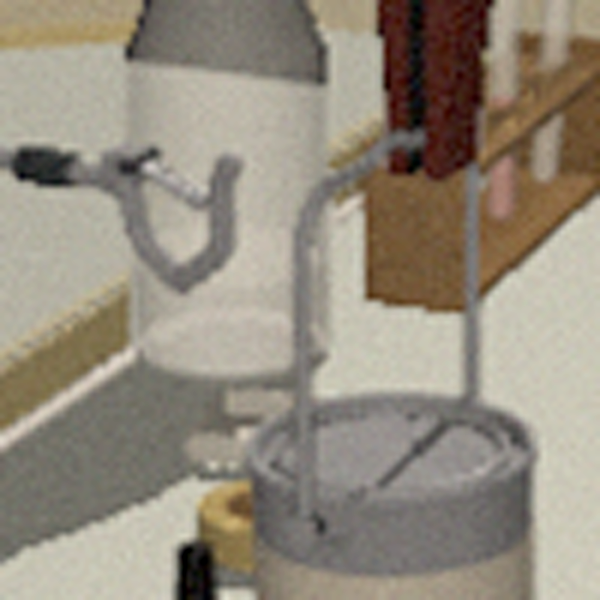

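View pics/w7z.png

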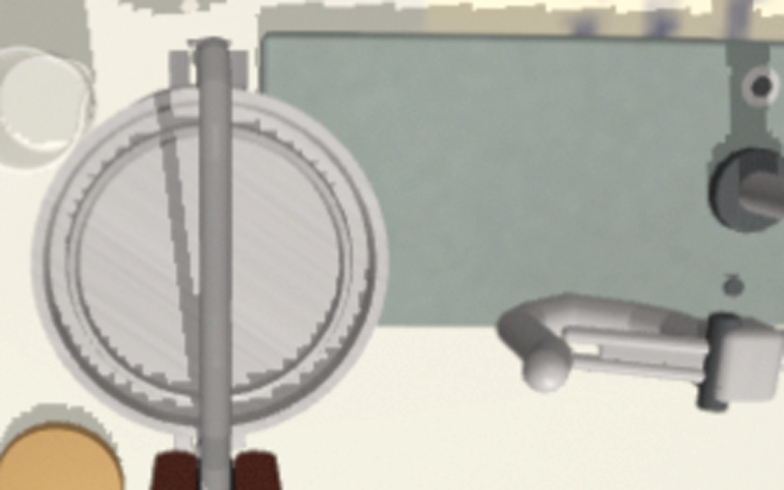

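```bash
python3 - <<'E'
from g import *
import pickle
np.set_printoptions(precision=1,suppress=True)
W=pickle.load(open('W7.pkl','rb'));S=eyes.read_camera('side');T=eyes.read_camera('top')
top=(97/3.4+225-.35,440/3.4+90-.35)
sd=(229/6+270-.42,162/6+180-.42)
print('tri',tri([(W,(435.4,246.4)),(S,sd)]),tri([(W,(435.4,246.4)),(S,sd),(T,top)]),tri([(T,top),(S,sd)]))
for z in (275,279,283): print(z,hit(W,(435.4,246.4),2,z),hit(T,top,2,z))
# side: model overlay seat sweep; hook plane through (569.5,73) yaw -5
u=np.array([np.cos(np.radians(-5)),np.sin(np.radians(-5)),0]); v=np.array([-u[1],u[0],0])
for n,uv in [('under',(182,290)),('V inner',(180,265)),('tip top',(232,150)),('latch tip',(207,198))]:
    o,d=ray(S,(uv[0]/6+270-.42,uv[1]/6+180-.42)); P=np.array([569.5,73,0]); X=o+d*(v@(P-o)/(v@d)); print(n,X,u@(X-P))
# hook top-of-arm along wrist: two points
E
```

```text
tri [552.5  72.9 280. ] [554.4  71.  278.5] [554.9  69.8 278.9]
275 [554.7  71.3 275. ] [556.3  70.9 275. ]
279 [553.3  72.7 279. ] [555.9  70.3 279. ]
283 [551.9  74.1 283. ] [555.5  69.6 283. ]
under [569.7  73.  235. ] 0.1990333743936651
V inner [570.2  72.9 243.3] 0.7282973563391589
tip top [550.   74.7 284.7] -19.609664827728995
latch tip [559.5  73.9 267.5] -9.997108096254724
```

```bash
python3 - <<'E'
from g import *
import pickle
from scipy.optimize import least_squares
np.set_printoptions(precision=1,suppress=True)
W=pickle.load(open('W7.pkl','rb'));S=eyes.read_camera('side')
sc=lambda x,y:(x/6+270-.42,y/6+180-.42); wc=lambda x,y:(x/2.8+240-.32,y/2.8+115-.32)
def P(v,q):
    x,y,z,yaw,roll=v; c,s=np.cos(yaw),np.sin(yaw); 
    yy=q[1]*np.cos(roll)-q[2]*np.sin(roll); zz=q[1]*np.sin(roll)+q[2]*np.cos(roll)
    return np.array([x+c*q[0]-s*yy,y+s*q[0]+c*yy,z+zz])
# local frame origin kink; z up
def res(v):
    r=[]
    pl=proj(S,np.array([P(v,(0,52.5,-40)),P(v,(0,52.5,-90)),P(v,(0,-52.5,-50)),P(v,(0,-52.5,-85))]))
    # leg columns
    r+=[pl[0,0]-sc(303,300)[0],pl[1,0]-sc(305,420)[0],pl[2,0]-sc(473,260)[0],pl[3,0]-sc(472,350)[0]]
    r+=list(proj(W,P(v,(0,0,-98.5)))[0]-wc(210,258))   # lid centre
    e=proj(S,P(v,(0,48,-98.5+8-8)))[0]
    r+=[2*(v[3]+np.radians(5))*57]
    # lid ellipse centre in side: 
    l=proj(S,P(v,(0,0,-98.5)))[0]; r+=list(l-sc(391,460))
    r+=[proj(S,P(v,(0,30,-3.5)))[0][1]-sc(349,175)[1]]
    return np.array(r)
r=least_squares(res,[495,80,299,-.087,0]); print(r.x,res(r.x))
for X in ([494.7,79,299],[494.7,82.6,299]): print(proj(S,np.array([X])),proj(W,np.array([X])))
for lab,q in [('legtop',(0,50,-8)),('ear',(0,52.5,-108.5)),('bar36',(0,36,-3.5))]: print(lab,proj(W,P(r.x,q)),proj(S,P(r.x,q))*6-np.array([270,180])*6)
print(w(W,[0,0,0]))
E
```

```text
[493.4  72.1 291.6  -0.1   0.1] [ 0.8 -0.6  0.3 -0.5 -0.2  0.1 -0.1 -0.7 -0.5  0.5]
[[334.2 201.5]] [[317.9 258.3]]
[[333.3 202.1]] [[317.2 250.5]]
legtop [[316.  154.8]] [[313.5 202.9]]
ear [[314.3 130.8]] [[296.6 528.6]]
bar36 [[316.1 189. ]] [[338.2 179.3]]
[496.6 129.7 442.5]
```

```bash
cat > ov.py <<'E'
from g import *
import sys
def model():
    pts=[]
    R=16
    bar=[(0,-52.5,-108.5),(0,-52.5,-16),(0,-36.5,-3.5),(0,-12.5,-3.5),(0,-5.5,0),(0,5.5,0),(0,12.5,-3.5),(0,36.5,-3.5),(0,52.5,-16),(0,52.5,-108.5)]
    a=np.linspace(0,2*np.pi,60)
    lid=[(45.5*np.cos(t),45.5*np.sin(t),-98.5) for t in a]
    bot=[(45.5*np.cos(t),45.5*np.sin(t),-190.5) for t in a]
    return [bar,lid,bot]
def xf(q,k,yaw,roll):
    q=np.array(q,float);c,s=np.cos(roll),np.sin(roll);q=q@np.array([[1,0,0],[0,c,-s],[0,s,c]]).T
    c,s=np.cos(yaw),np.sin(yaw);q=q@np.array([[c,-s,0],[s,c,0],[0,0,1]]).T
    return q+k
def stand(seat,yaw):
    prof=[(-16,0,34),(-16,0,14),(0,0,-7),(14,0,14),(14,0,28),(95,0,22)]
    return xf(prof,seat,yaw,0)
def draw(p,img,box,s,name,k,yaw,roll,seat,syaw):
    x0,y0,x1,y1=box; im=cv2.resize(img[y0:y1,x0:x1],None,fx=s,fy=s,interpolation=2); im=cv2.convertScaleAbs(im,alpha=1.4)
    L=[(xf(m,k,yaw,roll),(0,0,255)) for m in model()]+[(stand(seat,syaw),(0,200,0))]
    for m,c in L:
        uv=((proj(p,m)+.5-[x0,y0])*s).astype(int); cv2.polylines(im,[uv.reshape(-1,1,2)],False,c,1)
    cv2.imwrite(f'pics/{name}.png',im)
E
python3 - <<'E'
from ov import *
import pickle
W=pickle.load(open('W7.pkl','rb'));S=eyes.read_camera('side')
k=[494.9,80.6,299.3];y=np.radians(-5)
draw(S,cv2.imread('pics/side7.png'),(260,170,380,320),4.8,'ovs',k,y,0,[569.5,72,246],y)
draw(W,cv2.imread('pics/wrist7.png'),(240,115,520,290),2.8,'ovw',k,y,0,[569.5,72,246],y)
E
```

```text
(no output)
```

View pics/ovs.png

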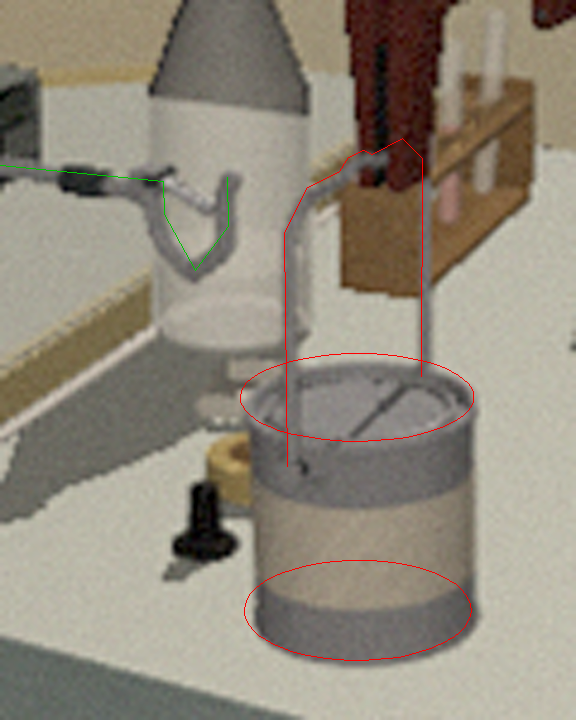

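View pics/ovw.png

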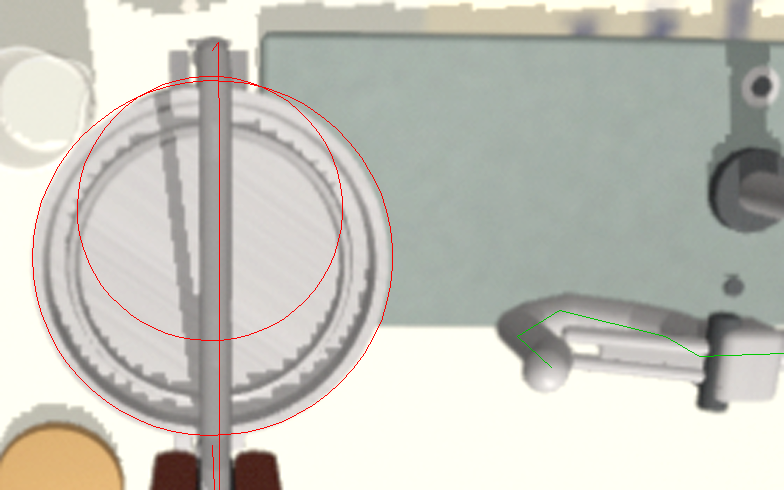

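arm_command([
  [0,0.002,0,0,1],
  [0,0.006,0,0,1],
  [0,0.011,0,0,1],
  [0,0.017,0,0,1],
  [0,0.023,0,0,1],
  [0,0.029,0,0,1],
  [0,0.035,0,0,1],
  [0,0.041,0,0,1],
])

```text
t: 12.82
ee_pos: [532.1, 50.0, 463.2]
orientation: [0.007, 0.737, 0.676, 0.002]
force: [-0.3, -0.1, -2.5]
grip_width: 3.6
```

```bash
python3 -c "
from g import *
go([492.5+.9962*69,52.1-.0872*69,300],-5)"
```

```text
t 12.82 shift m [-0.0003  0.0273  0.0006] turn 0.006482035246932583 curyaw -4.993517964753073 q6 0.16440761403225562 F [-0.3397 -0.0633 -2.5392] w 3.6470729408312472 grasp [534.0761  48.7396 300.2399] tilt [ 0.012  -0.0075 -0.9999]
```

arm_command([
  [0,0.006,0,0,1],
  [0,0.012,0,0,1],
  [0,0.017,0,0,1],
  [0,0.021,0,0,1],
  [0,0.0245,0,0,1],
  [0,0.027,0,0,1],
  [0,0.027,0,0,1],
  [0,0.027,0,0,1],
])

```text
t: 13.48
ee_pos: [559.0, 47.6, 463.5]
orientation: [0.007, 0.737, 0.676, 0.002]
force: [0.0, -0.6, -2.9]
grip_width: 3.8
```

```bash
python3 -c "
from ov import *
go([492.5+.9962*69,52.1-.0872*69,300],-5)
import pickle
W=shot('wrist','w8');S=shot('side','s8')
pickle.dump({k:W[k] for k in W if k!='frame'},open('W8.pkl','wb'))
k=[494.3+68.7,78.5-6,296.3];y=np.radians(-5)
draw(S,S['frame'][:,:,::-1],(260,170,360,300),5,'s8o',k,y,0,[569.7,72,246],y)
cv2.imwrite('pics/s8z.png',cv2.convertScaleAbs(cv2.resize(S['frame'][170:300,260:360,::-1],None,fx=5,fy=5,interpolation=2),alpha=1.5))
"
```

```text
t 13.48 shift m [-0.0003  0.0004  0.0005] turn 0.005958621231982875 curyaw -4.994041378768013 q6 0.15650280051908885 F [ 0.0016 -0.5924 -2.8868] w 3.8318211958615596 grasp [560.8781  46.3924 300.4984] tilt [ 0.0117 -0.0075 -0.9999]
```

View pics/s8o.png

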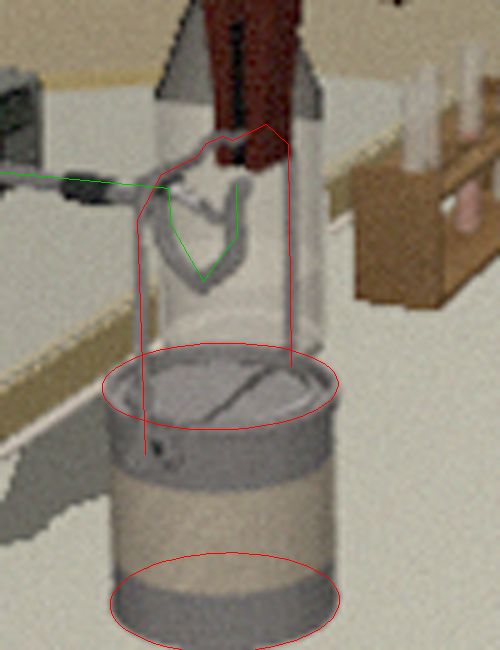

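View pics/s8z.png

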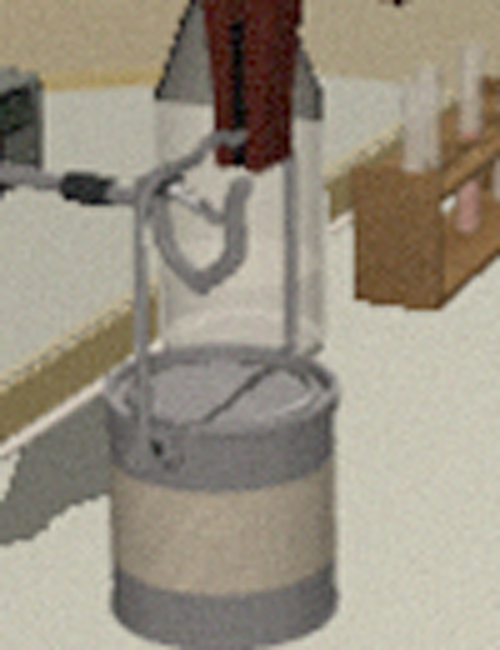

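View pics/w8.png

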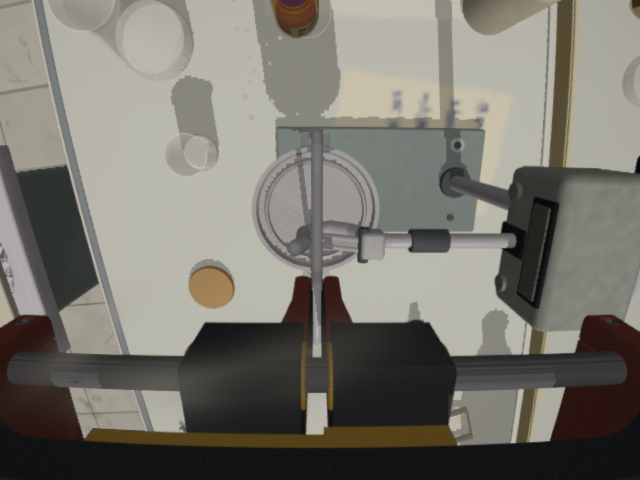

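```bash
python3 - <<'E'
from g import *
import pickle
np.set_printoptions(precision=1,suppress=True)
b=cv2.imread('pics/w8.png');cv2.imwrite('pics/w8z.png',cv2.convertScaleAbs(cv2.resize(b[190:290,270:400],None,fx=6,fy=6,interpolation=2),alpha=1.3))
W=pickle.load(open('W8.pkl','rb'))
print(hit(W,(317,243),2,296),hit(W,(298,246),2,280),hit(W,(317,250),2,297))
E
```

```text
[563.3  78.8 296. ] [553.7  73.3 280. ] [563.   75.9 297. ]
```

View pics/w8z.png

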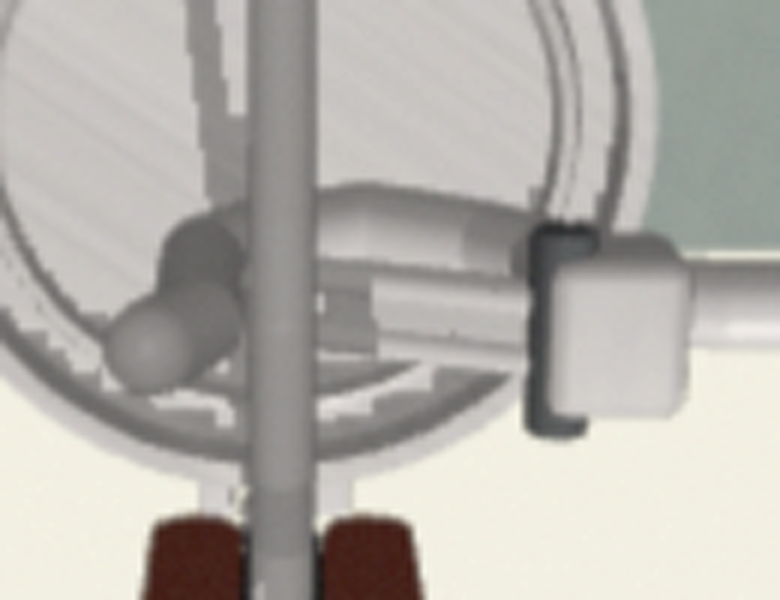

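```bash
python3 - <<'E'
from g import *
import pickle
np.set_printoptions(precision=1,suppress=True)
W=pickle.load(open('W8.pkl','rb'))
for n in ('w8','wrist7'):
    b=cv2.imread(f'pics/{n}.png').mean(2)
    print(n,[(r,int(b[r,313:321].mean())) for r in range(125,300,3)])
    # wire edges: width and centre by row
    g=b[:,300:335]
for y in range(40,130,6): print(y,proj(W,[563.2,y,296])[0],end=' ')
b=cv2.imread('pics/w8.png')[125:300,295:340]
c=cv2.createCLAHE(6,(2,2)).apply(cv2.cvtColor(b,cv2.COLOR_BGR2GRAY));c0=cv2.createCLAHE(6,(2,2)).apply(cv2.cvtColor(cv2.imread('pics/wrist7.png')[125:300,295:340],cv2.COLOR_BGR2GRAY))
cv2.imwrite('pics/wire.png',cv2.resize(np.hstack([c,c0]),None,fx=3.4,fy=3.4,interpolation=2))
E
```

```text
w8 [(125, 130), (128, 89), (131, 93), (134, 102), (137, 102), (140, 102), (143, 106), (146, 110), (149, 110), (152, 110), (155, 110), (158, 111), (161, 113), (164, 113), (167, 113), (170, 113), (173, 110), (176, 110), (179, 110), (182, 110), (185, 110), (188, 110), (191, 109), (194, 110), (197, 109), (200, 110), (203, 110), (206, 109), (209, 109), (212, 109), (215, 109), (218, 109), (221, 109), (224, 109), (227, 110), (230, 110), (233, 111), (236, 111), (239, 111), (242, 110), (245, 111), (248, 109), (251, 109), (254, 109), (257, 109), (260, 109), (263, 109), (266, 109), (269, 109), (272, 99), (275, 98), (278, 99), (281, 99), (284, 108), (287, 112), (290, 112), (293, 111), (296, 116), (299, 116)]
wrist7 [(125, 181), (128, 132), (131, 95), (134, 103), (137, 103), (140, 103), (143, 106), (146, 111), (149, 112), (152, 112), (155, 112), (158, 112), (161, 114), (164, 114), (167, 114), (170, 114), (173, 111), (176, 111), (179, 111), (182, 111), (185, 111), (188, 111), (191, 111), (194, 110), (197, 110), (200, 110), (203, 110), (206, 110), (209, 110), (212, 110), (215, 110), (218, 110), (221, 110), (224, 110), (227, 111), (230, 111), (233, 111), (236, 112), (239, 111), (242, 112), (245, 112), (248, 110), (251, 110), (254, 110), (257, 110), (260, 110), (263, 110), (266, 110), (269, 110), (272, 101), (275, 100), (278, 100), (281, 100), (284, 109), (287, 109), (290, 113), (293, 112), (296, 112), (299, 117)]
40 [324.  320.8] 46 [322.9 309.6] 52 [321.9 298. ] 58 [320.8 286.2] 64 [319.7 274.1] 70 [318.6 261.8] 76 [317.4 249.1] 82 [316.2 236.2] 88 [315.  222.9] 94 [313.8 209.4] 100 [312.5 195.6] 106 [311.2 181.5] 112 [309.9 167.1] 118 [308.5 152.4] 124 [307.2 137.4]
```

View pics/wire.png

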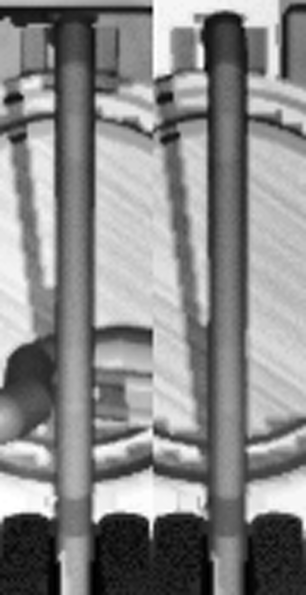

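arm_command([
  [0,0,0.002,0,1],
  [0,-0.0003,0.005,0,1],
  [0,-0.0005,0.009,0,1],
  [0,-0.0005,0.013,0,1],
  [0,-0.0005,0.016,0,1],
  [0,-0.0005,0.018,0,1],
  [0,-0.0005,0.018,0,1],
  [0,-0.0005,0.018,0,1],
])

```text
t: 14.25
ee_pos: [558.5, 47.5, 445.4]
orientation: [0.007, 0.737, 0.676, 0.002]
force: [0.2, 0.1, -2.9]
grip_width: 3.6
```

```bash
python3 -c "
from ov import *
go([560.5,46.4,300.5],-5)
W=shot('wrist','w9');S=shot('side','s9')
cv2.imwrite('pics/s9z.png',cv2.convertScaleAbs(cv2.resize(S['frame'][170:300,260:360,::-1],None,fx=5,fy=5,interpolation=2),alpha=1.5))
"
```

```text
t 14.25 shift m [-0.      0.0003 -0.0181] turn 0.004930970751971131 curyaw -4.9950690292480315 q6 0.15675020497799957 F [ 0.2403  0.0954 -2.8713] w 3.5606960175814835 grasp [560.4092  46.297  282.3741] tilt [ 0.0115 -0.0075 -0.9999]
```

View pics/s9z.png

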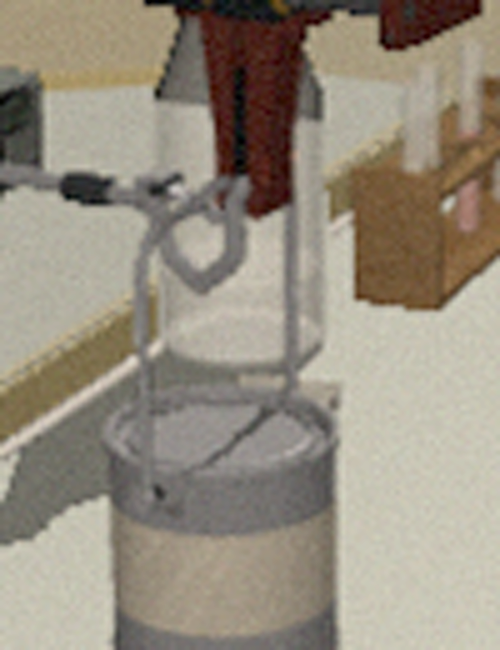

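arm_command([
  [0,0,0.001,0,1],
  [0,0,0.002,0,1],
  [0,0,0.003,0,1],
  [0,0,0.004,0,1],
  [0,0,0.005,0,1],
  [0,0,0.006,0,1],
  [0,0,0.006,0,1],
  [0,0,0.006,0,1],
])

```text
t: 15.02
ee_pos: [558.7, 47.5, 439.6]
orientation: [0.007, 0.737, 0.676, 0.002]
force: [0.3, 0.3, -1.7]
grip_width: 3.6
```

arm_command([
  [0,0,0.0006,0,1],
  [0,0,0.0012,0,1],
  [0,0,0.0018,0,1],
  [0,0,0.0024,0,1],
  [0,0,0.003,0,1],
  [0,0,0.003,0,1],
  [0,0,0.003,0,1],
  [0,0,0.003,0,1],
])

```text
t: 15.68
ee_pos: [558.7, 47.5, 436.6]
orientation: [0.007, 0.737, 0.676, 0.002]
force: [-0.4, 0.5, -2.5]
grip_width: 3.8
```

arm_command([
  [0,0,0.0006,0,1],
  [0,0,0.0012,0,1],
  [0,0,0.0018,0,1],
  [0,0,0.0024,0,1],
  [0,0,0.003,0,1],
  [0,0,0.003,0,1],
  [0,0,0.003,0,1],
  [0,0,0.003,0,1],
])

```text
t: 16.35
ee_pos: [558.8, 47.5, 433.7]
orientation: [0.007, 0.737, 0.676, 0.002]
force: [-1.1, 0.2, -1.0]
grip_width: 4.0
```

arm_command([
  [0,0,0.0006,0,1],
  [0,0,0.0012,0,1],
  [0,0,0.0018,0,1],
  [0,0,0.0024,0,1],
  [0,0,0.003,0,1],
  [0,0,0.003,0,1],
  [0,0,0.003,0,1],
  [0,0,0.003,0,1],
])

```text
t: 17.02
ee_pos: [558.8, 47.5, 430.7]
orientation: [0.007, 0.737, 0.676, 0.002]
force: [-0.4, 1.0, 1.6]
grip_width: 3.4
```

```bash
python3 -c "
from ov import *
go([560.5,46.4,300.5],-5)
W=shot('wrist','w10');S=shot('side','s10')
a=cv2.resize(S['frame'][180:280,260:340,::-1],None,fx=5,fy=5,interpolation=2);b=cv2.resize(W['frame'][190:290,270:400,::-1],None,fx=5,fy=5,interpolation=2)
cv2.imwrite('pics/s10z.png',cv2.convertScaleAbs(np.hstack([a,b])[:, :800],alpha=1.4))
"
```

```text
t 17.02 shift m [-0.0001  0.0002 -0.0328] turn 0.010062647683980686 curyaw -4.989937352316014 q6 0.15680334065181176 F [-0.4124  0.9812  1.6295] w 3.394880174504198 grasp [560.6965  46.2451 267.7024] tilt [ 0.0119 -0.0074 -0.9999]
```

View pics/s10z.png

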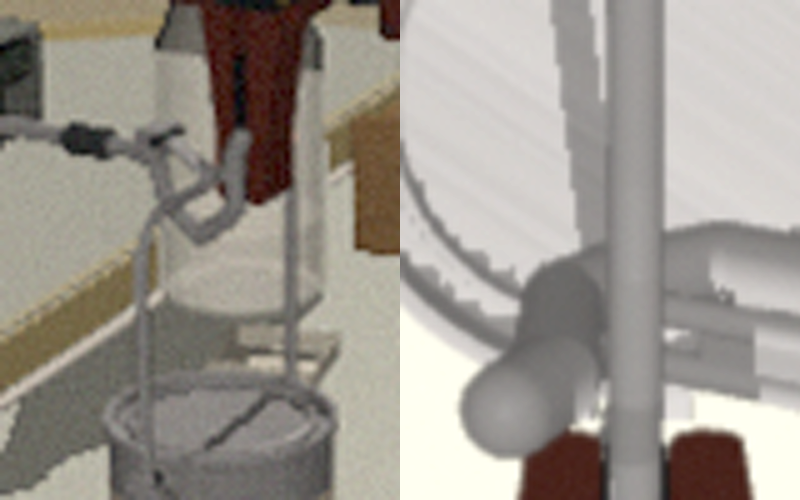

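arm_command([
  [0,0,0.0005,0,1],
  [0,0,0.001,0,1],
  [0,0,0.0015,0,1],
  [0,0,0.002,0,1],
  [0,0,0.0025,0,1],
  [0,0,0.0025,0,1],
  [0,0,0.0025,0,1],
  [0,0,0.0025,0,1],
])

```text
t: 17.78
ee_pos: [558.7, 47.4, 428.1]
orientation: [0.007, 0.737, 0.676, 0.002]
force: [-2.4, 0.8, 0.3]
grip_width: 3.5
```

arm_command([
  [0,0,0.0005,0,1],
  [0,0,0.001,0,1],
  [0,0,0.0015,0,1],
  [0,0,0.002,0,1],
  [0,0,0.002,0,1],
  [0,0,0.002,0,1],
  [0,0,0.002,0,1],
  [0,0,0.002,0,1],
])

```text
t: 18.45
ee_pos: [558.5, 47.4, 425.9]
orientation: [0.006, 0.737, 0.676, 0.001]
force: [-2.9, -0.8, 0.6]
grip_width: 3.8
```

arm_command([
  [0,0,0.0005,0,1],
  [0,0,0.001,0,1],
  [0,0,0.0015,0,1],
  [0,0,0.002,0,1],
  [0,0,0.002,0,1],
  [0,0,0.002,0,1],
  [0,0,0.002,0,1],
  [0,0,0.002,0,1],
])

```text
t: 19.12
ee_pos: [558.7, 47.4, 423.8]
orientation: [0.006, 0.737, 0.676, 0.001]
force: [-0.3, 0.3, -2.4]
grip_width: 3.8
```

```bash
python3 -c "
from ov import *
go([560.5,46.4,300.5],-5)
W=shot('wrist','w11');S=shot('side','s11')
a=cv2.resize(S['frame'][180:280,260:340,::-1],None,fx=5,fy=5,interpolation=2);b=cv2.resize(W['frame'][190:290,270:350,::-1],None,fx=5,fy=5,interpolation=2)
cv2.imwrite('pics/s11z.png',cv2.convertScaleAbs(np.hstack([a,b])[:, :800],alpha=1.4))
"
```

```text
t 19.12 shift m [-0.      0.0005 -0.0397] turn 0.010909125046424606 curyaw -4.9890908749535745 q6 0.1568857575677509 F [-0.3176  0.2619 -2.3917] w 3.7877052264776445 grasp [560.4344  46.1787 260.8129] tilt [ 0.0108 -0.0075 -0.9999]
```

View pics/s11z.png

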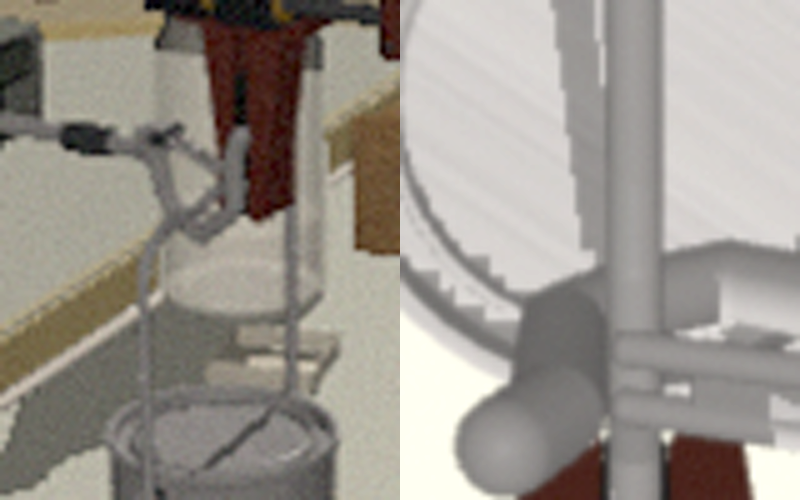

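arm_command([
  [0,0.001,0,0,1],
  [0,0.002,0.001,0,1],
  [0,0.0035,0.002,0,1],
  [0,0.005,0.0035,0,1],
  [0,0.006,0.005,0,1],
  [0,0.006,0.0065,0,1],
  [0,0.006,0.0075,0,1],
  [0,0.006,0.0075,0,1],
])

```text
t: 19.88
ee_pos: [564.6, 46.8, 416.0]
orientation: [0.006, 0.737, 0.676, 0.001]
force: [-0.2, 0.1, -2.8]
grip_width: 3.6
```

arm_command([
  [0,0,0.0005,0,1],
  [0,0,0.001,0,1],
  [0,0,0.0015,0,1],
  [0,0,0.002,0,1],
  [0,0,0.002,0,1],
  [0,0,0.002,0,1],
  [0,0,0.002,0,1],
  [0,0,0.002,0,1],
])

```text
t: 20.55
ee_pos: [564.7, 46.8, 414.2]
orientation: [0.006, 0.737, 0.676, 0.001]
force: [-0.0, -0.5, -0.5]
grip_width: 4.0
```

```bash
python3 -c "
from ov import *
go([566,46.4,246],-5)
W=shot('wrist','w12');S=shot('side','s12')
a=cv2.resize(S['frame'][180:280,260:340,::-1],None,fx=5,fy=5,interpolation=2);b=cv2.resize(W['frame'][190:290,270:350,::-1],None,fx=5,fy=5,interpolation=2)
cv2.imwrite('pics/s12z.png',cv2.convertScaleAbs(np.hstack([a,b])[:, :800],alpha=1.4))
"
```

```text
t 20.55 shift m [ 0.0008 -0.0005  0.0052] turn 0.010274988541794983 curyaw -4.9897250114582 q6 0.15528168321351035 F [-0.0376 -0.4746 -0.514 ] w 4.011666958809283 grasp [566.4152  45.5639 251.2044] tilt [ 0.0106 -0.0075 -0.9999]
```

View pics/s12z.png

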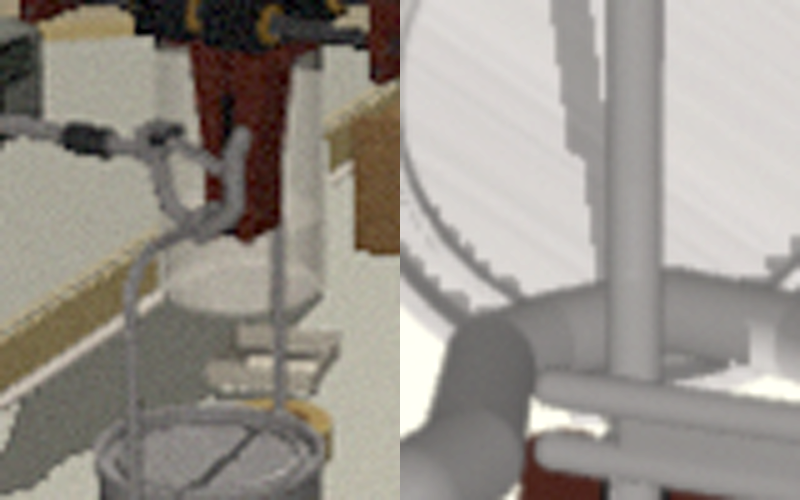

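arm_command([
  [0,0,0.0002,0,1],
  [0,0,0.0004,0,1],
  [0,0,0.0005,0,1],
  [0,0,0.0005,0,1],
  [0,0,0.0005,0,1],
  [0,0,0.0005,0,1],
  [0,0,0.0005,0,1],
  [0,0,0.0005,0,1],
])

```text
t: 21.32
ee_pos: [564.7, 46.8, 413.7]
orientation: [0.006, 0.737, 0.676, 0.001]
force: [0.4, -0.2, 0.5]
grip_width: 3.6
```

```bash
python3 -c "
from ov import *
for i in range(6):
  S=eyes.read_camera('side'); print(ctrl.sense()['force'],ctrl.sense()['ee_pos'])
"
```

```text
[-0.5771  0.1664 -0.5691] [564.7112  46.7854 413.7176]
[-0.2957  0.1595  0.0599] [564.7224  46.7851 413.6846]
[ 0.5937 -0.6165 -0.7775] [564.7007  46.7693 413.675 ]
[0.3703 0.2564 0.0243] [564.71    46.7912 413.7183]
[ 0.8818 -0.3073 -0.0827] [564.7114  46.8056 413.6899]
[ 1.2828  0.4046 -0.1632] [564.7177  46.7798 413.7058]
```

arm_command([
  [0,0,0,0,1],
  [0,0,0.0002,0,1],
  [0,0,0.0002,0,1],
  [0,0,0.0002,0,1],
  [0,0,0.0002,0,0.94],
  [0,0,0.0002,0,0.93],
  [0,0,0.0002,0,0.92],
  [0,0,0.0002,0,0.91],
], force=3)

```text
t: 22.28
ee_pos: [564.5, 46.8, 413.3]
orientation: [0.006, 0.737, 0.676, 0.001]
force: [-0.1, 0.3, 0.1]
grip_width: 7.6
```

arm_command([
  [0,0,0,0,0.9],
  [0,0,0,0,0.88],
  [0,0,0,0,0.86],
  [0,0,0,0,0.84],
  [0,0,0,0,0.8],
  [0,0,0,0,0.76],
  [0,0,0,0,0.73],
  [0,0,0,0,0.7],
], force=3)

```text
t: 22.95
ee_pos: [564.5, 46.8, 413.3]
orientation: [0.006, 0.737, 0.676, 0.001]
force: [0.1, -0.4, -0.7]
grip_width: 25.5
```

```bash
python3 -c "
from ov import *
go([566,46.4,246],-5)
W=shot('wrist','w13');S=shot('side','s13')
a=cv2.resize(S['frame'][180:280,260:340,::-1],None,fx=5,fy=5,interpolation=2);b=cv2.resize(W['frame'][190:290,270:350,::-1],None,fx=5,fy=5,interpolation=2)
cv2.imwrite('pics/s13z.png',cv2.convertScaleAbs(np.hstack([a,b])[:, :800],alpha=1.4))
"
```

```text
t 22.95 shift m [ 0.0008 -0.0002  0.0043] turn 0.011829163179243096 curyaw -4.9881708368207605 q6 0.1552453577120326 F [ 0.1273 -0.3947 -0.659 ] w 25.47271035025881 grasp [566.0601  45.641  250.328 ] tilt [ 0.0097 -0.0074 -0.9999]
```

View pics/s13z.png

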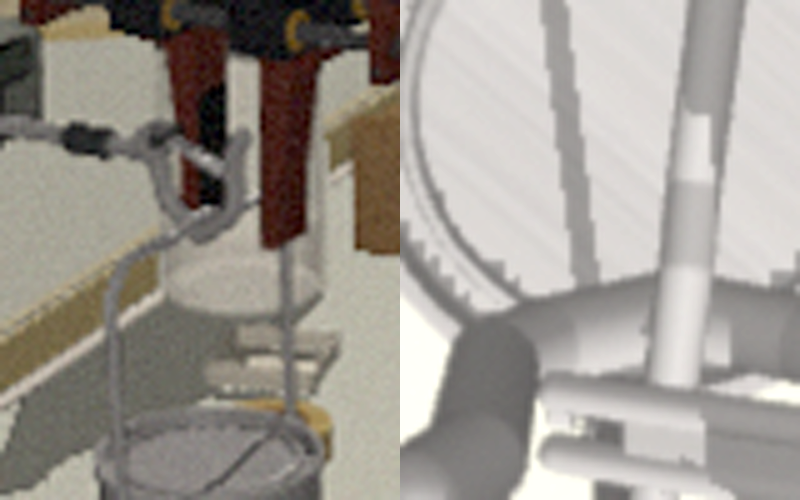

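View pics/w13.png

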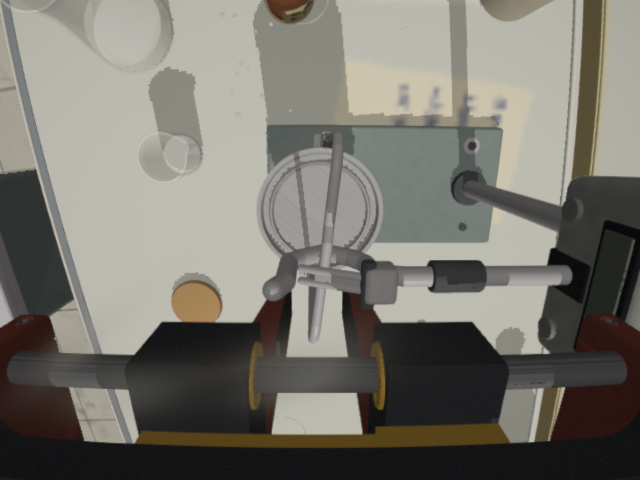

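arm_command([
  [0,0,0,0,0.6],
  [0,0,0,0,0.5],
  [0,0,0,0,0.4],
  [0,0,0,0,0.35],
  [0,0,-0.005,0,0.35],
  [0,0,-0.015,0,0.35],
  [0,0,-0.03,0,0.35],
  [0,0,-0.045,0,0.35],
])

```text
t: 23.72
ee_pos: [564.0, 47.2, 459.5]
orientation: [0.006, 0.737, 0.676, 0.001]
force: [0.3, -1.0, 0.0]
grip_width: 57.3
```

arm_command([
  [0,0,-0.02,0,0.35],
  [0,0,-0.04,0,0.35],
  [0,0,-0.06,0,0.35],
  [0,0,-0.08,0,0.35],
  [0,-0.01,-0.1,0,0.35],
  [0,-0.02,-0.11,0,0.35],
  [0,-0.03,-0.11,0,0.35],
  [0,-0.03,-0.11,0,0.35],
])

```text
t: 24.38
ee_pos: [531.2, 50.7, 569.6]
orientation: [0.006, 0.737, 0.676, 0.001]
force: [-0.2, -0.1, -0.9]
grip_width: 56.8
```

```bash
python3 -c "
from ov import *
go([566,46.4,246],-5)
W=shot('wrist','w14');S=shot('side','s14')
cv2.imwrite('pics/s14z.png',cv2.convertScaleAbs(cv2.resize(S['frame'][170:300,260:360,::-1],None,fx=4.5,fy=4.5,interpolation=2),alpha=1.4))
"
```

```text
t 24.38 shift m [0.0008 0.0316 0.1609] turn 0.025088928765768514 curyaw -4.9749110712342315 q6 0.1633722452706754 F [-0.162  -0.0842 -0.8605] w 56.81144417366415 grasp [532.8643  49.5572 406.5646] tilt [ 0.0099 -0.0073 -0.9999]
```

View pics/s14z.png

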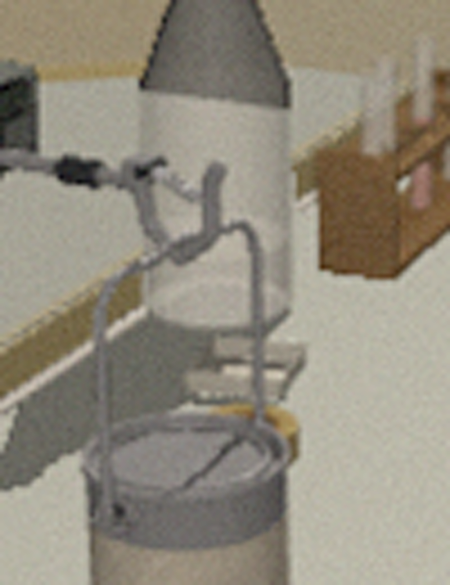

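View pics/w14.png

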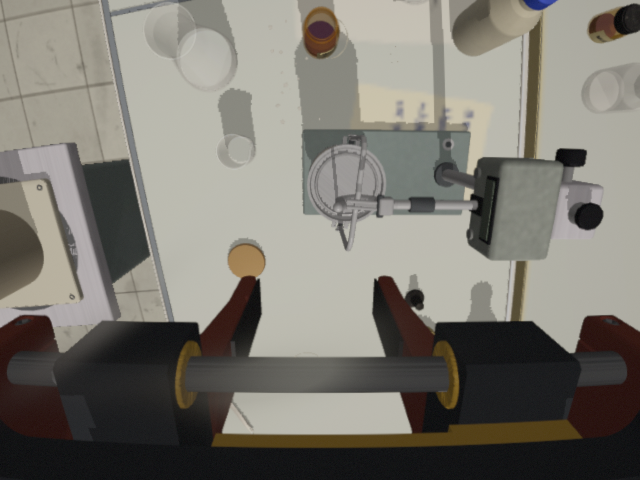

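arm_command([
  [0,-0.01,-0.01,0,0.35],
  [0,-0.03,-0.02,0,0.35],
  [0,-0.05,-0.03,0,0.35],
  [0,-0.07,-0.03,0,0.35],
  [0,-0.08,-0.03,0,0.35],
  [0,-0.08,-0.03,0,0.35],
  [0,-0.08,-0.03,0,0.35],
  [0,-0.08,-0.03,0,0.35],
])

```text
t: 25.15
ee_pos: [453.1, 57.8, 597.3]
orientation: [0.006, 0.737, 0.676, 0.0]
force: [-0.1, 0.6, -0.0]
grip_width: 57.0
```

arm_command([
  [0,0,0,0,0.35],
  [0,0,0,0,0.35],
  [0,0,0,0,0.35],
  [0,0,0,0,0.35],
  [0,0,0,0,0.35],
  [0,0,0,0,0.35],
  [0,0,0,0,0.35],
  [0,0,0,0,0.35],
])

```text
t: 25.82
ee_pos: [453.1, 57.8, 597.4]
orientation: [0.006, 0.737, 0.676, 0.0]
force: [0.3, -0.4, -0.3]
grip_width: 56.9
```

```bash
python3 -c "
from ov import *
fs=[]
for i in range(16):
  S=eyes.read_camera('side'); fs.append(cv2.cvtColor(S['frame'],cv2.COLOR_RGB2GRAY).astype(np.float32))
for i in range(1,16):
  a=fs[0][245:320,270:345];b=fs[i][245:320,270:345]
  print(np.round(cv2.phaseCorrelate(a,b)[0],2),end=' ')
p=S;print(ctrl.sense()['t'],[(round(d['score'],2),w(p,d['xyz'])) for d in eyes.tip_of(p,'bail_kink')])
cv2.imwrite('pics/s15z.png',cv2.convertScaleAbs(cv2.resize(S['frame'][180:330,250:370,::-1],None,fx=4,fy=4,interpolation=2),alpha=1.4))
T=shot('top','t15')
"
```

```text
[0.52 0.5 ] [0.54 0.57] [0.59 0.56] [0.62 0.53] [0.54 0.6 ] [0.48 0.53] [0.54 0.6 ] [0.52 0.55] [0.51 0.61] [0.5  0.54] [0.59 0.6 ] [0.5  0.61] [0.5  0.58] [0.58 0.53] [0.5  0.59] 26.6167 [(0.82, array([568.9063,  70.8768, 244.2474])), (0.38, array([409.4311, -59.9799,  -5.762 ]))]
```

View pics/s15z.png

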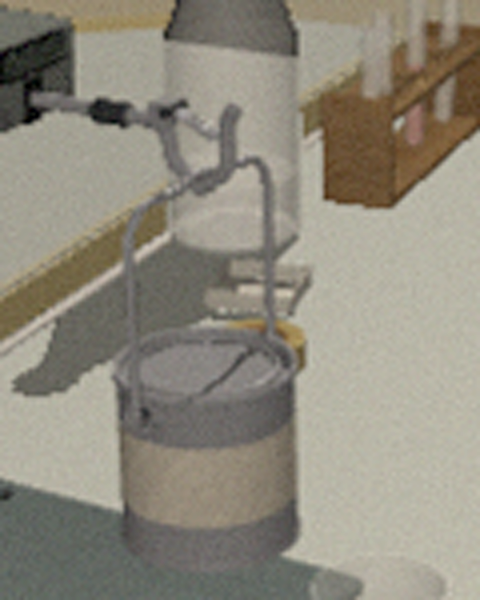

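View pics/t15.png

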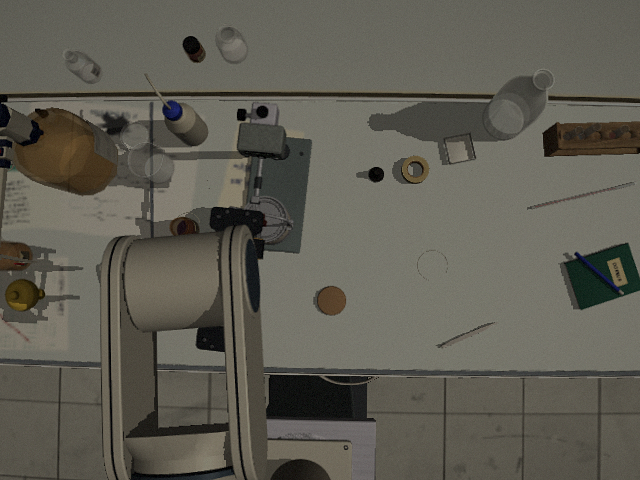

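```bash
python3 -c "
from bench import order
print(order.sign_off())"
```

```text
the job is handed in; nothing more can be done
None
```

The tin is hanging by its bail in the bottom of the stand's hook, with the latch shut over the wire. I handed the job in at about 27 s of the 67 s allowed.

I gripped the bail's cross bar on its −y side, swung it upright with the tin standing on the bench, and lifted the tin level. I brought it in from the front of the hook and pressed slowly. The push on the hook read about 4.5 N at most at the ends of the moves; it was not read in between. The force then fell back to the tin's weight and the pictures showed the latch above the wire. I lowered the wire into the seat until the hook carried the weight, opened the fingers and backed away.

Last checks:
- **Position:** the bail kink was found at about (569, 71, 244) mm. That is within about 2 mm of the seat I had estimated at (569.7, 72, 246).
- **Stillness:** 15 side pictures over about 0.75 s showed no movement of the tin.
- **Bystanders:** the cork, tape roll and stopper stood where they had been. The arm hid the beaker and partly the jar in the last top picture. I did not measure their positions again.

Two things were off:
- **Turn on release:** the tin turned about 5° about the vertical when let go, and still hung freely.
- **Uncertain readings:** while it was held, the lid and bail measurements disagreed by a few millimetres, so the tin may have been tilted about 2° in the grip. I had no direct reading of the hook or latch joints, so those judgements rest on the wrist force and the pictures.

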